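Key the parts locker, draw both catches and hold its gate open

ROBOT

A 6-joint arm with a two-finger parallel gripper is mounted at the origin on the work surface; the furniture and walls round the work are solid. World frame = base frame: x ahead of the robot, y to its left, z up, the work surface at z = 0. Lengths are in m, angles in rad, forces in N, time in s.
With the tool pointing down it reaches from about 0.375 to 0.975 m from the base axis. Payload 3.8 kg.
Tool frame: the origin (TCP) lies midway between the tips of the shut fingers; the grasp point (between the pads) lies 19 mm behind it; z points along the fingers, y is the direction in which the jaws open and shut (so a half turn about z gives the same grasp; the last joint's range is limited). The gripper opens to 85 mm and grips with 20 to 120 N. Pads are 22 mm wide; open, the fingers measure 114 mm over their backs; the gripper's body (76 mm by 85 mm) begins 54 mm behind the grasp point. The pads swing forward as they close: fully open they stand 13 mm farther back than shut.
Start: joints at [1.298, 0.264, 1.604, -0, 1.274, -0.037], TCP at [0.158, 0.656, 0.231] pointing down, gripper open.
Joint ranges: [-2.63, 2.63], [-0.94, 2.18], [0.31, 2.57], [-1.31, 4.45], [0, 2.66], [-2.55, 2.55]. Speed limits (rad/s): [2.57, 2.57, 3.14, 3.14, 3.14, 3.14].

INTERFACE

Orientations are given as a rotation vector (axis times angle).
In Python, from workcell import bot gives the robot as it stands.
- The arm moves only by the tool arm_command, never from a script. Its argument "targets" is text: rows parted by semicolons, each of 7 numbers parted by spaces: the shift along the tool's x, y, z in mm, then the turn, a rotation vector about the tool's x, y, z in degrees, then the opening, from 0 (shut) to 1 (fully open). A call has 1 to 10 rows; each row is the pose to reach, as a shift and turn from the pose commanded when the call began, along the tool's axes at that moment; what a row does not reach only later rows make up. A row lasts 1/12 s, in which the tool goes at most 41.7 mm and 7.16 degrees, less where a joint would pass 70% of its speed; a pose out of reach is approached as far as the arm can. A call with a gripper value outside its range is refused whole. The fingers move at their own pace and stop on an object; "newtons" is the grip in N (left out, the last holds). Time passes only in rows, so rows that repeat a pose let the fingers close. It gives the time, the measured TCP pose, the force and the opening at its end, in the units of the state.
- bot.read_state(): the state, without advancing time (a new reading comes with each control period).
- bot.read_camera(name): name is "side" or "top"; returns (picture, depth): 480x640x3 uint8, blue, green, red; 480x640 float32, m along the optical axis (not along the pixel's ray), 0 where there is no reading.
- bot.camera_params(name): a dict with "fov_y" (degrees; the focal length in pixels is half the picture's height over the tangent of half this angle, whatever the lens; pixels are square), "cx", "cy" (the principal point, pixels), "xyz" and "rotation" of the camera in the world. Camera axes: x right, y up, looking along -z (the intrinsics and any distortion apply to the point x, -y, -z); pixel columns grow to the right and rows downward; lengths in m; the calibration is good to about 2 mm. A picture is of the moment at which its call begins. camera_params takes no time and is no camera call.
- bot.finish_job(): hands the job in, once; it reports no verdict.
The state is a dict: "time": time; "q": joint angles; "joint_vel": joint speeds; "joint_torque": joint torques, N m; "tool_pos": TCP position; "tcp_rot": TCP orientation; "wrist_force": force on the tool from outside, world axes, zero at the start; "torque": the same for the moment, N m; "width": opening from 0.0 (shut) to 1.0 (fully open).
Only numpy, scipy, OpenCV 4.12 (cv2) and the standard library are available. Lean on these libraries where they do the work, as an engineer would, in place of code of your own. Each camera call takes 0.05 s, during which the arm holds its last target.

TASK

Open the small parts locker for me and hold its gate while I reach in: take the slab-shaped release key with the square shank from the parking block and plug it fully home into the square socket of the first catch. Squeeze the key against the post beside it to draw that catch, then squeeze the block of the second catch against its post; only then take the gate by its upright handle post and swing it past the detent, wide open to about a right angle. Finish while still holding it there by the handle, with the key left plugged in, and leave the round key and everything else on the bench alone.

Things in the scene. Friction and masses are not known exactly. Their poses are not given: they have to be found in the camera images.
- locker: grey steel bench locker, fixed; base plate spans its x -60 to 115, y -190 to 95 mm; deck 85 mm high. Origin: underside, in the plane of the barred gate; x into the locker (gate faces -x), y left, z up. On the deck, 36 mm behind the gate's plane, two slide housings 46 x 66 x 24 mm (tops at 109 mm), 130 mm apart: catch 1 at -y (empty socket), catch 2 at +y (built-in block)
- socket (a point): centre of the mouth of the square socket in the slide of catch 1, level with the housing top (109 mm above the bench). Hole 15.5 x 15.5 mm, 22 mm deep, 2 mm chamfer, sides parallel to the locker's x and y (its axes are the locker's). The key goes in with its wide side along the locker's x, either way round. Moves +y with the slide
- catch_2_block (a point): centre of the block built on the slide of catch 2: 30 mm along locker x, 14 mm along y, 46 mm high, standing on the housing top (132 mm above the bench at this centre). It moves +y with the slide
- post_1 (a point): centre (132 mm above the bench) of the fixed post of catch 1, on the +y end of its housing: 30 mm along locker x, 12 along y, 46 high. Catch locked, it is 36 mm to +y of the socket, 23 mm clear of the plugged key; key and post measure 49 mm over their outer faces, 35 mm when the catch is fully drawn
- post_2 (a point): the same for catch 2: fixed post beside the built-in block, same sizes and distances
- catch_1 (a joint): slide of catch 1, m: 0 locked, 0.014 fully drawn (hard stop; the slide has moved along locker +y toward its post). About 6 N of friction; it stays where it is left. Its bolt lets the gate go from about 0.009
- catch_2 (a joint): slide of catch 2, the same. It must not be drawn (past 6 mm) before catch 1 is
- gate (a joint): gate hinge, rad: 0 shut, stop at 1.57. The free end swings out to the locker's -x, clockwise seen from above, about point gate_hinge. A spring closes it (some 3 N at the handle when wide open); a sprung ball on the sill makes a detent at 0.35 to 0.55 (some 5 to 8 N at the handle). Let go, it swings back into the detent. Locked until both catches are drawn
- gate_hinge (a point): point on the gate's vertical hinge axis, 85 mm above the bench, at the gate's left (+y) end; its axes are the gate's own (the locker's when shut); the gate runs 190 mm along its -y
- gate_handle: upright round steel handle post on the gate, 16 mm in diameter, 70 mm high; origin at its foot, 85 mm above the bench (top at 155 mm), at x -25, y -140 mm in the gate_hinge frame. It turns freely on its own upright axis
- park: dark steel parking block, fixed, 56 x 130 x 26 mm; origin centre of its underside. Two square 18.5 mm pockets 64 mm apart along its y, at y -32 and +32 mm, one key stands upright in each (either may be in either)
- key: release key of bare aluminium, 90 g: a 14 x 14 mm square shank 20 mm long with a tapered foot, under a slab-shaped grip 30 mm (its x) by 14 mm (its y) by 46 mm high. Origin: centre of the shank's foot, z up; grip spans z 20 to 66 mm. Parked, its origin is 6 mm above the bench, the grip resting on the parking block's top
- key_shoulder (a point): centre of the underside of the key's grip, 20 mm above its foot; meets point socket when the key is fully home
- round_key: another key, not for this locker: round 24 mm knob 46 mm high on a round 17 mm shank; to be left alone. Origin at the centre of its foot
- big_nut: bystander: dark hexagon nut, 35 x 39 x 19 mm, origin under its centre
- angle_piece: bystander: dark steel angle offcut, 75 x 75 x 85 mm
- magnet: bystander: small red welding magnet, 70 x 70 x 14 mm
- bolt: bystander: bolt, 22 x 68 x 19 mm
- g_clamp: bystander: blue g-clamp lying flat, 128 x 118 x 18 mm
- chipping_hammer: bystander: chipping hammer with spiral handle, 152 x 269 x 24 mm
- tube_inside: square steel tube offcut, 40 x 85 x 40 mm, lying inside the locker behind the gate; stays there
- bracket_inside: small bent steel bracket, 45 x 40 x 40 mm, standing inside the locker; stays there

How it is judged:
By the outcome, as a careful person would: the job done as asked, in the order asked, and still so for the second after the job is handed in, while the arm keeps its last pose, push and grip.
It also fails if it takes over 67 s, if anything falls off the work surface, if the arm or the gripper's body presses on something with over 40 N, if the wrist force passes 120 N, or if a joint passes its speed limit or range.

## Working session

There is one attempt and no reset: what is moved stays moved. The work goes in short steps, Python scripts to look and compute and a tool call to move; the robot and the scene stay as the last step left them, time stands still between calls to the robot, and variables do not carry over. Pictures are saved under pics/ and viewed, and the job is handed in when it is done.

Besides the shell and the picture viewer there is one more tool, called after "Request:" as name(argument=value, ...), one argument or row to a line, values as JSON. arm_command: Moves the arm, as the interface text tells. Its arguments: {"type":"object","properties":{"targets":{"type":"string"},"newtons":{"type":"number"}},"required":["targets"]}

```bash
ls; mkdir -p pics
python3 - <<'E'
from workcell import bot
import cv2,numpy as np
print(bot.read_state())
for n in("side","top"):
    p,d=bot.read_camera(n); cv2.imwrite(f"pics/{n}0.png",p); np.save(f"pics/{n}0.npy",d); cv2.imwrite(f"pics/{n}0raw.png",p)
    print(n,bot.camera_params(n))
E
```

```text
pics
{'time': 0.0, 'q': array([ 1.29809633e+00,  2.64764543e-01,  1.60542103e+00, -1.84341264e-05,
        1.27370038e+00, -3.69212676e-02]), 'joint_vel': array([ 0.0001383 , -0.00060787,  0.00117242, -0.00058883, -0.00071039,
        0.00199672]), 'joint_torque': array([ 2.50478050e-03, -5.15106010e+01, -3.67316329e+01,  1.20704576e-04,
        1.28172143e-02,  1.02510444e-05]), 'tool_pos': array([0.15749819, 0.65559103, 0.22992897]), 'tcp_rot': array([-0.36945486, -3.11945228,  0.0035631 ]), 'wrist_force': array([-1.35775891, -0.02873915, -0.54914227]), 'torque': array([-0.01720238, -0.0286395 ,  0.08669269]), 'width': 0.9965461530273138}
side {'fov_y': 52.070394464250874, 'cx': 321.89084920241385, 'cy': 244.40913938308728, 'xyz': array([-0.0737632 , -0.98888195,  0.67370242]), 'rotation': array([ 1.11073289, -0.30115162, -0.45718433])}
top {'fov_y': 51.09193484462072, 'cx': 319.49917144025505, 'cy': 238.13171933056452, 'xyz': array([0.30698843, 0.03486062, 1.63372331]), 'rotation': array([ 0.10862527, -0.10964504, -1.56538931])}
```

View pics/side0.png

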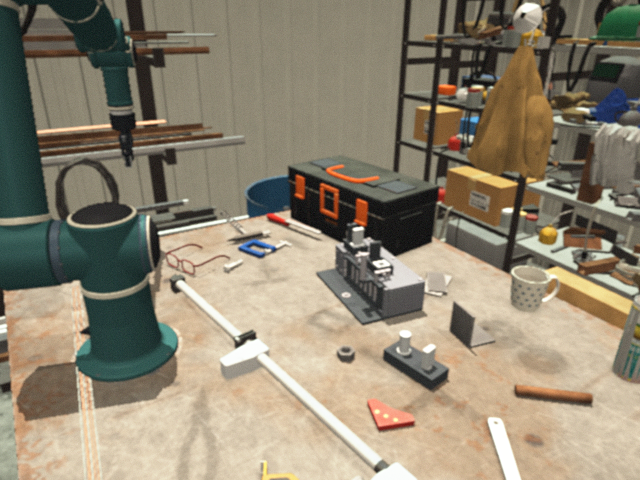

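View pics/top0.png

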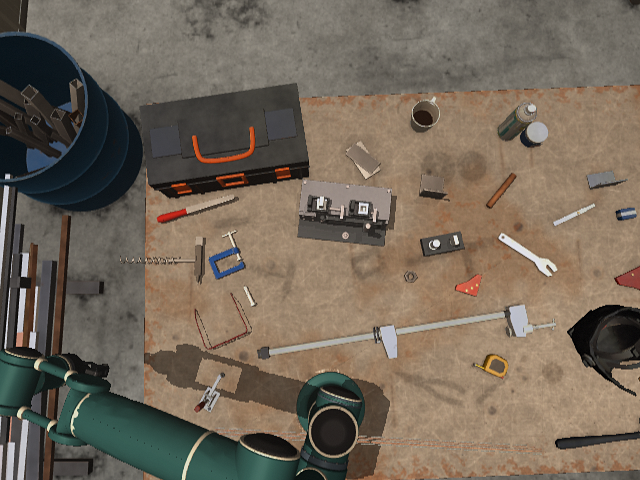

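```bash
cat > h.py <<'E'
import numpy as np,cv2
from scipy.spatial.transform import Rotation as R
from workcell import bot
def cam(n):
    p=bot.camera_params(n); f=240/np.tan(np.radians(p['fov_y']/2)); return f,p['cx'],p['cy'],np.array(p['xyz']),R.from_rotvec(p['rotation']).as_matrix()
def back(n,u,v,d):
    f,cx,cy,t,M=cam(n); u=np.asarray(u,float);v=np.asarray(v,float)
    P=np.stack([(u-cx)/f*d,-(v-cy)/f*d,-d*np.ones_like(u)],-1); return P@M.T+t
def atz(n,u,v,z):
    t=cam(n)[3]; P=back(n,u,v,1.0)-t; return t+P*((z-t[2])/P[...,2:3])
def proj(n,P):
    f,cx,cy,t,M=cam(n); c=(np.asarray(P)-t)@M; return np.stack([cx+f*c[...,0]/-c[...,2],cy-f*c[...,1]/-c[...,2]],-1)
def cloud(n,d):
    v,u=np.mgrid[0:480,0:640]; return back(n,u,v,d)
def crop(src,dst,x0,y0,x1,y1,s):
    p=cv2.imread(src); cv2.imwrite(dst,cv2.resize(p[y0:y1,x0:x1],None,fx=s,fy=s,interpolation=cv2.INTER_CUBIC))
E
python3 - <<'E'
from h import *
crop("pics/top0.png","pics/t1.png",285,165,485,305,4)
crop("pics/side0.png","pics/s1.png",310,215,470,395,3.3)
d=np.load("pics/top0.npy");P=cloud("top",d)
for u,v in [(250,300),(450,300),(600,200),(345,225),(440,240),(360,195),(330,240)]:
    print(u,v,P[v,u].round(4))
d=np.load("pics/side0.npy");P=cloud("side",d)
for u,v in [(250,300),(450,300),(300,400),(520,350)]:
    print(u,v,P[v,u].round(4))
E
```

```text
250 300 [0.3331 0.2563 0.0124]
450 300 [ 0.335  -0.3885 -0.002 ]
600 200 [ 0.6672 -0.9006 -0.0055]
345 225 [ 0.5781 -0.0494  0.0087]
440 240 [ 0.5278 -0.3569  0.0199]
360 195 [ 0.6618 -0.0933  0.0831]
330 240 [ 5.276e-01 -1.000e-04  1.370e-02]
250 300 [0.317  0.0666 0.0006]
450 300 [ 0.7764 -0.1904  0.0013]
300 400 [ 0.246  -0.3558  0.029 ]
520 350 [ 0.7632 -0.4285  0.0009]
```

View pics/t1.png

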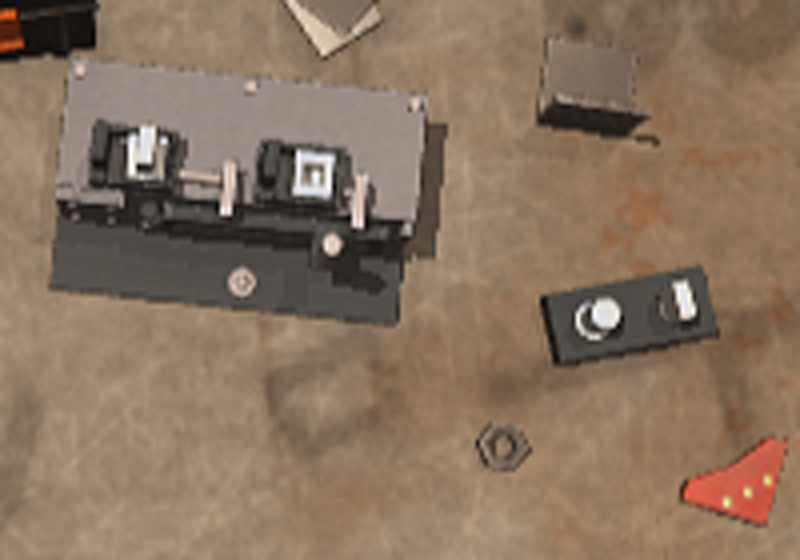

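View pics/s1.png

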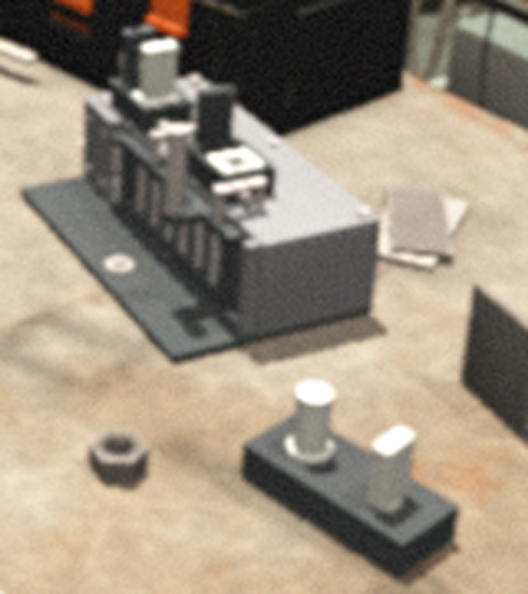

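Run:
```python
from h import *
for n in("top","side"):
    d=np.load(f"pics/{n}0.npy");P=cloud(n,d)
    for (u,v) in ([(270,320),(300,280),(450,190),(480,350),(560,180),(500,270),(380,300),(450,265)] if n=="top" else [(250,300),(450,300),(320,390),(400,340),(300,340),(560,350),(470,440),(450,420)]):
        a=P[v-5:v+6,u-5:u+6].reshape(-1,3); print(n,u,v,np.median(a,0).round(4),a[:,2].std().round(4))
```

```text
top 270 320 [0.2696 0.1925 0.    ] 0.0036
top 300 280 [ 0.398   0.097  -0.0004] 0.2084
top 450 190 [ 0.6981 -0.4001  0.0007] 0.1489
top 480 350 [ 0.1772 -0.4778  0.0007] 0.0039
top 560 180 [ 7.337e-01 -7.681e-01  7.000e-04] 0.0041
top 500 270 [ 4.323e-01 -5.537e-01  4.000e-04] 0.0038
top 380 300 [ 0.3343 -0.1619 -0.0004] 0.0037
top 450 265 [ 0.4485 -0.3919 -0.001 ] 0.0035
side 250 300 [0.317  0.0655 0.001 ] 0.0609
side 450 300 [ 0.7737 -0.1894  0.0014] 0.0665
side 320 390 [ 0.3077 -0.3223  0.0009] 0.0858
side 400 340 [ 0.5    -0.3312  0.055 ] 0.0261
side 300 340 [ 0.3498 -0.1548  0.0011] 0.0013
side 560 350 [ 0.8416 -0.4728  0.001 ] 0.0858
side 470 440 [ 0.4753 -0.5633  0.0007] 0.0011
side 450 420 [ 0.4777 -0.5102  0.0008] 0.0011
```

Run:
```python
from h import *
crop("pics/top0.png","pics/t2.png",290,172,402,252,7)
crop("pics/side0.png","pics/s2.png",312,220,432,330,6.5)
crop("pics/top0.png","pics/t3.png",410,220,475,265,11)
crop("pics/side0.png","pics/s3.png",375,320,455,395,8)
g=lambda x,y:(285+x/4-.375,165+y/4-.375)
for (x,y,z) in [(52,290,.004),(398,324,.004),(75,58,.085),(428,95,.085)]:
    print(atz("top",*g(x,y),z).round(4))
```

```text
[0.5382 0.1058 0.004 ]
[ 0.5109 -0.1773  0.004 ]
[0.7122 0.0857 0.085 ]
[ 0.683  -0.1933  0.085 ]
```

View pics/t2.png

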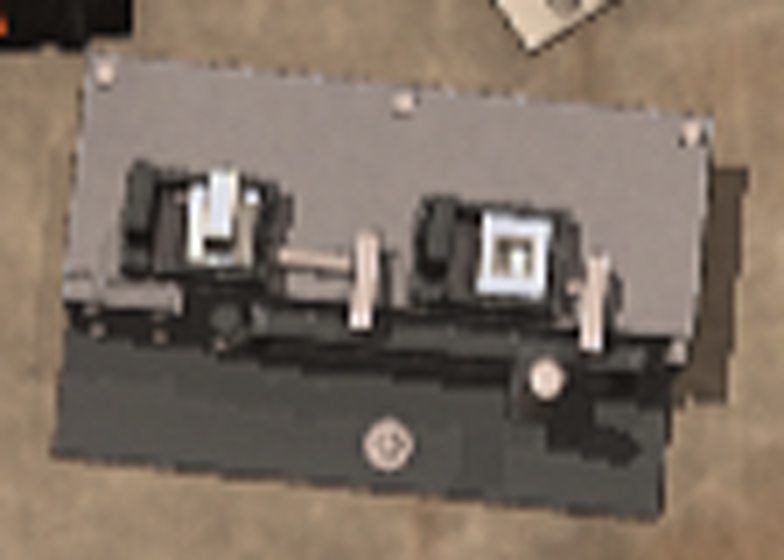

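View pics/s2.png

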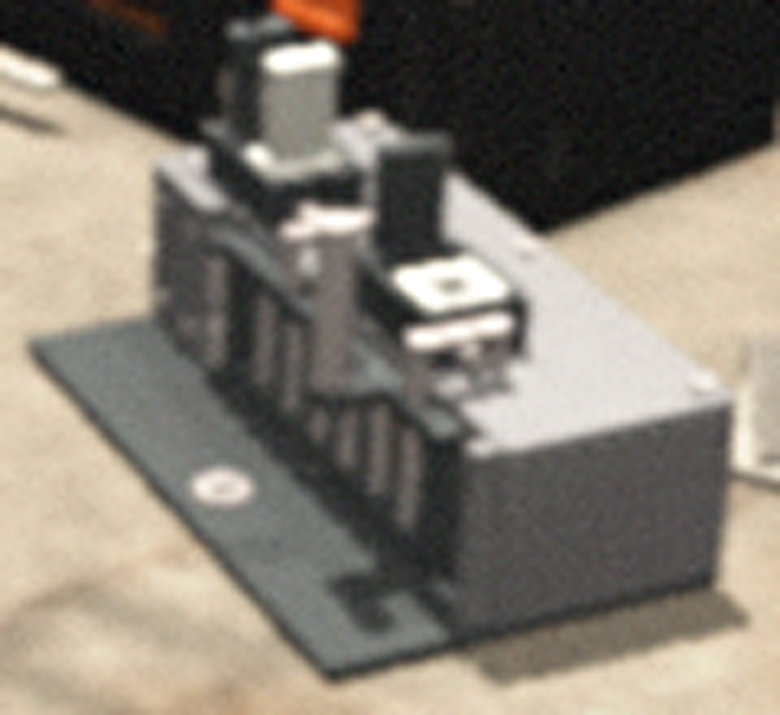

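View pics/t3.png

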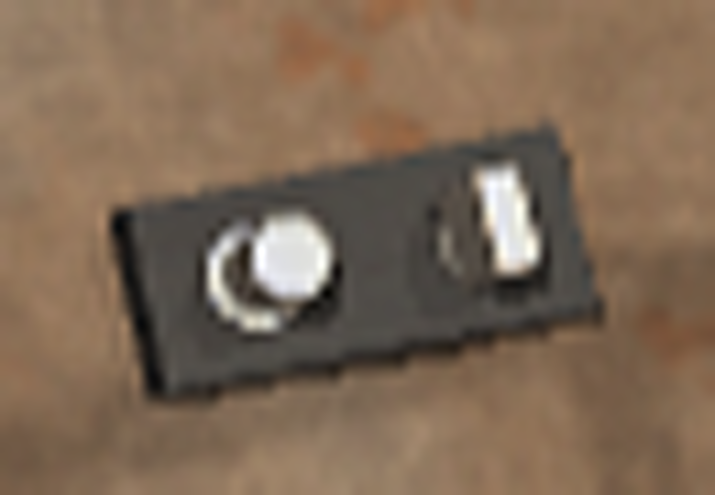

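View pics/s3.png

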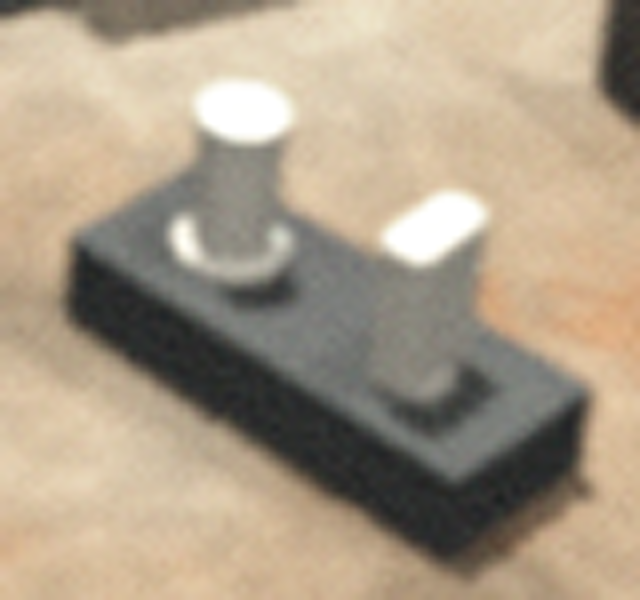

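```bash
cat > fit.py <<'E'
from h import *
from scipy.optimize import least_squares
gt=lambda x,y:(290+x/7-.43,172+y/7-.43)
gs=lambda x,y:(312+x/6.5-.42,220+y/6.5-.42)
obs=[("top",gt(50,458),(-60,95,5)),("top",gt(660,520),(-60,-190,5)),("top",gt(88,52),(115,95,85)),("top",gt(712,120),(115,-190,85)),
("side",gs(32,344),(-60,95,5)),("side",gs(332,672),(-60,-190,5)),("side",gs(732,398),(115,-190,85)),("side",gs(716,585),(115,-190,5))]
def W(p,q):
    q=np.array(q,float)/1000;c,s=np.cos(p[2]),np.sin(p[2]); return np.stack([p[0]+c*q[...,0]-s*q[...,1],p[1]+s*q[...,0]+c*q[...,1],q[...,2]],-1)
f=lambda p:np.concatenate([proj(n,W(p,q))-np.array(u) for n,u,q in obs])
r=least_squares(f,[.6,-.05,-.1],loss='soft_l1');L=r.x
def tri(ut,us):
    A=[];b=[]
    for n,u in(("top",ut),("side",us)):
        t=cam(n)[3];d=back(n,*u,1.0)-t;d/=np.linalg.norm(d);Q=np.eye(3)-np.outer(d,d);A.append(Q);b.append(Q@t)
    return np.linalg.lstsq(np.vstack(A),np.concatenate(b),rcond=None)[0]
def toL(P):
    c,s=np.cos(L[2]),np.sin(L[2]);x,y=P[0]-L[0],P[1]-L[1]; return np.array([c*x+s*y,-s*x+c*y,P[2]])*1000
if __name__=="__main__":
    print(L,np.degrees(L[2]));print(r.fun.reshape(-1,2).round(2))
    for nm,a,b in [("socket",(516,258),(452,287)),("block top",(224,197),(303,58)),("post1 top",(438,222),(412,142)),("post2top",(140,190),(262,30)),("handle",(546,378),(330,217))]:
        P=tri(gt(*a),gs(*b));print(nm,P.round(4),toL(P).round(1), "topray@",)
    for nm,a,z in [("socket",(516,258),.109),("block",(224,197),.155),("handle",(546,378),.155)]:
        P=atz("top",*gt(*a),z);print(nm,P.round(4),toL(P).round(1))
    for nm,a,z in [("socket",(452,287),.109),("block",(303,58),.155),]:
        P=atz("side",*gs(*a),z);print("side",nm,P.round(4),toL(P).round(1))
    # key
    g3=lambda x,y:(410+x/11-.45,220+y/11-.45); h3=lambda x,y:(375+x/8-.44,320+y/8-.44)
    k=[(478,172),(518,165),(540,262),(497,272)]; ks=[(385,240),(460,192),(488,212),(418,262)]
    K=np.array([atz("top",*g3(*q),.072) for q in k]);print(K.round(4),K.mean(0))
    K2=np.array([atz("side",*h3(*q),.072) for q in ks]);print(K2.round(4),K2.mean(0))
    c=[(115,212),(552,125),(605,318),(155,398)]
    C=np.array([atz("top",*g3(*q),z) for q,z in zip(c,(.026,.026,.026,0.026))]);print(C.round(4),C.mean(0))
    C=np.array([atz("side",*h3(*q),.026) for q in [(75,240),(455,485),(590,393)]]);print(C.round(4))
E
python3 fit.py
```

```text
[ 0.58811073  0.00843949 -0.10794842] -6.1849887954666265
[[-0.18 -0.08]
 [-0.7   0.6 ]
 [-0.29 -0.02]
 [ 0.21 -0.02]
 [-0.61  0.06]
 [-0.75  0.83]
 [ 1.78  0.19]
 [ 1.24 -0.97]]
socket [ 0.6124 -0.1004  0.1091] [  35.9 -105.6  109.1] topray@
block top [0.6284 0.0294 0.155 ] [ 37.8  25.2 155. ] topray@
post1 top [ 0.6182 -0.0626  0.1551] [ 37.5 -67.4 155.1] topray@
post2top [0.6315 0.0655 0.1541] [ 36.9  61.4 154.1] topray@
handle [ 0.5495 -0.1077  0.1574] [ -25.9 -119.6  157.4] topray@
socket [ 0.6134 -0.101   0.109 ] [  37.  -106.1  109. ]
block [0.6305 0.0282 0.155 ] [ 40.   24.3 155. ]
handle [ 0.5521 -0.1092  0.155 ] [ -23.1 -120.8  155. ]
side socket [ 0.6113 -0.1001  0.109 ] [  34.7 -105.4  109. ]
side block [0.6258 0.0298 0.155 ] [ 35.1  25.3 155. ]
[[ 0.536  -0.3856  0.072 ]
 [ 0.5381 -0.3971  0.072 ]
 [ 0.5101 -0.4023  0.072 ]
 [ 0.5072 -0.39    0.072 ]] [ 0.52284883 -0.39373638  0.072     ]
[[ 0.5049 -0.3911  0.072 ]
 [ 0.5349 -0.3849  0.072 ]
 [ 0.5354 -0.3948  0.072 ]
 [ 0.5062 -0.402   0.072 ]] [ 0.5203589  -0.39321583  0.072     ]
[[ 0.5306 -0.2908  0.026 ]
 [ 0.5568 -0.4202  0.026 ]
 [ 0.4996 -0.4337  0.026 ]
 [ 0.4757 -0.3011  0.026 ]] [ 0.51566632 -0.3614683   0.026     ]
[[ 0.4761 -0.3045  0.026 ]
 [ 0.4993 -0.4305  0.026 ]
 [ 0.553  -0.4205  0.026 ]]
```

Run:
```python
from fit import *
for nm,a,b in [("pl1 back end",(600,258),(510,330)),("pl1 front end",(592,350),(408,338)),("pl2 back",(368,232),(372,218)),("pl2 front",(360,328),(285,232)),("plate circ",(388,443),(222,487))]:
    P=tri(gt(*a),gs(*b));print(nm,P.round(4),toL(P).round(1))
# heights near plates from depth
P=np.concatenate([cloud("side",np.load("pics/side0.npy")).reshape(-1,3)])
Q=np.array([toL(p) for p in P[(abs(P[:,0]-.62)<.25)&(abs(P[:,1])<.3)&(P[:,2]>.01)]])
for (x0,x1,y0,y1) in [(-30,10,-155,-130),(-20,15,-60,-20),(-40,-10,-135,-105),(-15,15,-200,100)]:
    m=(Q[:,0]>x0)&(Q[:,0]<x1)&(Q[:,1]>y0)&(Q[:,1]<y1);print(x0,x1,y0,y1,m.sum(),np.percentile(Q[m,2],[50,90,98]).round(1))
# toolbox
T=cloud("top",np.load("pics/top0.npy")).reshape(-1,3)
T=T[(T[:,2]>.1)&(T[:,0]>.4)&(T[:,0]<.95)&(T[:,1]>.08)&(T[:,1]<.5)]
TL=np.array([toL(p) for p in T]);print("toolbox",TL.min(0),TL.max(0),np.percentile(TL,[1,99],axis=0))
s=bot.read_state();M=R.from_rotvec(s['tcp_rot']).as_matrix();print(M.round(3))
```

```text
pl1 back end [ 0.6128 -0.1376  0.1072] [  40.3 -142.6  107.2]
pl1 front end [ 0.5698 -0.1325  0.1126] [  -3.  -142.1  112.6]
pl2 back [ 0.6224 -0.0342  0.109 ] [ 38.7 -38.7 109. ]
pl2 front [ 0.5802 -0.0312  0.1111] [ -3.6 -40.3 111.1]
plate circ [ 0.5433 -0.0482  0.0119] [-38.5 -61.2  11.9]
-30 10 -155 -130 162 [ 80.5 109.3 112. ]
-20 15 -60 -20 192 [ 61.3 101.  111. ]
-40 -10 -135 -105 239 [111.2 151.  155.4]
-15 15 -200 100 1722 [ 63.9 100.  110.4]
toolbox [ 18.39949294  87.4039549  100.13747643] [348.75813178 522.77748077 223.14603573] [[ 29.91121415  99.60603929 109.1114326 ]
 [334.0283982  508.32816228 218.14967285]]
[[-0.972  0.234 -0.001]
 [ 0.234  0.972 -0.002]
 [ 0.    -0.002 -1.   ]]
```

Run:
```python
from fit import *
for n in("top","side"):
    T=cloud(n,np.load(f"pics/{n}0.npy")).reshape(-1,3)
    T=T[(T[:,2]>.02)&(T[:,0]>.4)&(T[:,0]<.95)&(T[:,1]>.05)&(T[:,1]<.5)]
    TL=np.array([toL(p) for p in T])
    for x in range(-40,140,20):
        m=(TL[:,0]>=x)&(TL[:,0]<x+20)&(TL[:,1]>75)
        q=TL[m]; 
        for z0,z1 in((115,180),(180,230)):
            w=q[(q[:,2]>z0)&(q[:,2]<z1)]
            if len(w)>3: print(n,x,z0,len(w),np.percentile(w[:,1],3).round(1))
s=bot.read_state();p=s['tool_pos']
print("yaw tool y",np.degrees(np.arctan2(.972,.234)))
for q in [(36,-105.5,109),(36,-81.5,109),(36,24.5,109),(36,48.5,109),(-25,-120,155)]: print(q,W(L,q).round(4))
```

```text
top 20 115 164 430.1
top 20 180 90 433.1
top 40 115 116 372.4
top 40 180 251 383.9
top 60 115 125 266.3
top 60 180 470 293.1
top 80 115 91 228.3
top 80 180 613 250.8
top 100 115 213 132.7
top 100 180 808 160.6
top 120 115 104 85.3
top 120 180 920 109.5
side 0 115 12 450.1
side 20 115 177 428.0
side 20 180 87 435.6
side 40 115 271 330.8
side 40 180 134 341.9
side 60 115 273 262.1
side 60 180 211 271.5
side 80 115 253 214.9
side 80 180 251 223.1
side 100 115 396 130.8
side 100 180 384 146.9
side 120 115 297 78.9
side 120 180 386 82.4
yaw tool y 76.46414363086575
(36, -105.5, 109) [ 0.6125 -0.1003  0.109 ]
(36, -81.5, 109) [ 0.6151 -0.0765  0.109 ]
(36, 24.5, 109) [0.6265 0.0289 0.109 ]
(36, 48.5, 109) [0.6291 0.0528 0.109 ]
(-25, -120, 155) [ 0.5503 -0.1082  0.155 ]
```

```bash
cat > go.py <<'E'
from fit import *
def mv(pos,yaw=None,tilt=True):
    "tool-frame shift mm and z-turn deg to bring TCP to pos, tool-y axis yaw (deg, mod 180), tool z down"
    s=bot.read_state();M=R.from_rotvec(s['tcp_rot']).as_matrix();d=M.T@(np.array(pos)-s['tool_pos'])*1000
    cy=np.degrees(np.arctan2(M[1,1],M[0,1]))
    if yaw is None: yaw=cy
    w=(yaw-cy+90)%180-90
    out=[]
    for k in (w,w-180*np.sign(w)):
        y=np.radians(cy+k);T=np.array([[np.sin(y)*-1,np.cos(y),0],[np.cos(y),np.sin(y),0],[0,0,-1]],float)
        T=np.column_stack([np.cross([np.cos(y),np.sin(y),0],[0,0,-1]),[np.cos(y),np.sin(y),0],[0,0,-1]])
        out.append(np.degrees(R.from_matrix(M.T@T).as_rotvec()).round(2))
    print("t",round(s['time'],2),"pos",s['tool_pos'].round(4),"yaw",cy.round(2),"tilt",M[:,2].round(3),"q6",s['q'][5].round(2),"F",s['wrist_force'].round(1),"w",round(s['width'],3))
    print("shift",d.round(1),"turn",out[0],"| alt",out[1])
E
python3 -c "
from go import *
mv((.52,.10,.30),-8)
"
```

```text
t 0.1 pos [0.1575 0.6557 0.2301] yaw 76.49 tilt [-0.001 -0.002 -1.   ] q6 -0.04 F [0.1 0.  0.5] w 0.999
shift [-482.3 -455.7  -69. ] turn [-1.000e-01  8.000e-02  8.449e+01] | alt [-9.000e-02 -1.000e-01 -9.551e+01]
```

Request:
arm_command(
  targets="-30 -28 -40 0 0 5 1;-80 -75 -69 0 0 11 1;-130 -123 -69 0 0 18 1;-180 -170 -69 0 0 25 1;-210 -198 -69 0 0 32 1;-240 -227 -69 0 0 38 1;-270 -255 -69 0 0 44 1;-300 -284 -69 0 0 50 1;-330 -312 -69 0 0 56 1;-360 -340 -69 0 0 62 1",
)

```text
time: 0.93
tool_pos: [0.3762, 0.3199, 0.299]
tcp_rot: [1.929, 2.479, -0.0]
wrist_force: [0.0, 0.7, 0.8]
width: 1.001
```

```bash
python3 -c "
from go import *
mv((.5215,-.3935,.23),11)
"
```

```text
t 0.93 pos [0.3762 0.3199 0.299 ] yaw 14.22 tilt [-0. -0. -1.] q6 0.41 F [0.  0.7 0.8] w 1.001
shift [-727.2  -34.4   69. ] turn [-0.    0.01  3.22] | alt [-1.0000e-02 -1.0000e-02 -1.7678e+02]
```

Request:
arm_command(
  targets="-40 -2 0 0 0 0 1;-80 -4 0 0 0 0 1;-120 -6 0 0 0 0 1;-160 -8 0 0 0 0 1;-200 -10 0 0 0 0 1;-240 -12 0 0 0 0 1;-280 -14 0 0 0 1 1;-320 -16 0 0 0 1 1;-360 -17 0 0 0 1 1;-400 -19 0 0 0 2 1",
)

```text
time: 1.77
tool_pos: [0.4572, -0.0722, 0.299]
tcp_rot: [-1.967, -2.45, -0.0]
wrist_force: [0.7, 0.6, -0.8]
width: 1.003
```

```bash
python3 -c "
from go import *
mv((.5215,-.3935,.18),11)
"
```

```text
t 1.77 pos [ 0.4572 -0.0722  0.299 ] yaw 12.47 tilt [ 0.  0. -1.] q6 -0.43 F [ 0.7  0.6 -0.8] w 1.003
shift [-327.7   -6.6  118.9] turn [ 0.01 -0.01  1.47] | alt [ 1.0000e-02  1.0000e-02 -1.7853e+02]
```

Request:
arm_command(
  targets="-41 -1 5 0 0 0 1;-82 -2 15 0 0 0 1;-123 -3 30 0 0 1 1;-164 -3 50 0 0 1 1;-205 -4 70 0 0 1 1;-246 -5 90 0 0 1.5 1;-287 -6 110 0 0 1.5 1;-328 -6.5 119 0 0 1.5 1;-328 -6.5 119 0 0 1.5 1;-328 -6.5 119 0 0 1.5 1",
)

```text
time: 2.6
tool_pos: [0.5209, -0.395, 0.1768]
tcp_rot: [-2.0, -2.418, 0.002]
wrist_force: [-0.5, -0.7, -0.6]
width: 0.998
```

Run:
```python
from go import *
mv((.5215,-.3935,.036),11)
p,d=bot.read_camera("side");cv2.imwrite("pics/side1.png",p);crop("pics/side1.png","pics/s11.png",360,250,480,400,4)
```

```text
t 2.6 pos [ 0.5209 -0.395   0.1768] yaw 10.8 tilt [-0.003  0.001 -1.   ] q6 -0.87 F [-0.5 -0.7 -0.6] w 0.998
shift [  1.1   1.3 140.8] turn [-0.17 -0.11 -0.2 ] | alt [-1.700e-01  2.700e-01  1.798e+02]
```

View pics/s11.png

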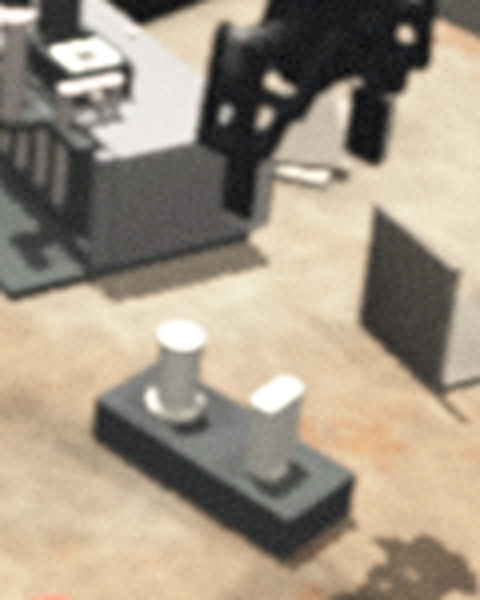

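Request:
arm_command(
  targets="1 1 40 0 0 0 1;1 1 75 0 0 0 0.8;1 1 105 0 0 0 0.7;1 1 125 0 0 0 0.6;1 1 135 0 0 0 0.6;1 1 141 0 0 0 0.6;1 1 141 0 0 0 0.6;1 1 141 0 0 0 0.5;1 1 141 0 0 0 0.4;1 1 141 0 0 0 0.4",
  newtons=30,
)

```text
time: 3.48
tool_pos: [0.5241, -0.3916, 0.0414]
tcp_rot: [1.996, 2.421, -0.0]
wrist_force: [0.1, -0.1, 0.5]
width: 0.402
```

Run:
```python
from go import *
mv((.5215,-.3935,.036),11)
p,d=bot.read_camera("side");cv2.imwrite("pics/side2.png",p);crop("pics/side2.png","pics/s12.png",360,290,480,400,5)
```

```text
t 3.48 pos [ 0.5241 -0.3916  0.0414] yaw 10.99 tilt [ 0.003 -0.002 -1.   ] q6 -0.87 F [ 0.1 -0.1  0.5] w 0.402
shift [-1.4 -2.9  5.4] turn [ 0.12  0.15 -0.01] | alt [  0.24  -0.2  179.99]
```

View pics/s12.png

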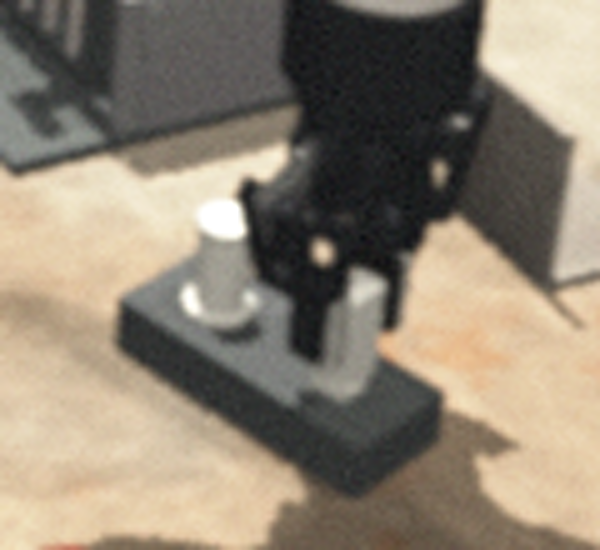

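Request:
arm_command(
  targets="-1 -2 3 0 0 0 0.4;-1 -2 4 0 0 0 0.4;-1 -2 4 0 0 0 0.4;-1 -2 4 0 0 0 0.4",
)

```text
time: 3.87
tool_pos: [0.5209, -0.392, 0.035]
tcp_rot: [-1.999, -2.423, -0.0]
wrist_force: [-0.8, -0.8, 0.1]
width: 0.398
```

Run:
```python
from go import *
for i in range(3):
    mv((.5215,-.3935,.036),11); bot.read_camera("top")
```

```text
t 3.87 pos [ 0.5209 -0.392   0.035 ] yaw 10.97 tilt [-0.  0. -1.] q6 -0.87 F [-0.8 -0.8  0.1] w 0.398
shift [-1.6  0.3 -1. ] turn [-0.01 -0.02 -0.03] | alt [-3.0000e-02  2.0000e-02  1.7997e+02]
t 3.92 pos [ 0.521 -0.392  0.035] yaw 10.98 tilt [-0.  0. -1.] q6 -0.87 F [ 0.8  0.1 -0.8] w 0.401
shift [-1.5  0.2 -1. ] turn [-0.01 -0.01 -0.02] | alt [-2.0000e-02  1.0000e-02  1.7998e+02]
t 3.97 pos [ 0.521  -0.3921  0.0351] yaw 10.98 tilt [-0.  0. -1.] q6 -0.87 F [-0.4 -0.1  0.1] w 0.398
shift [-1.5  0.2 -0.9] turn [-0.   -0.01 -0.02] | alt [-1.0000e-02  1.0000e-02  1.7998e+02]
```

Request:
arm_command(
  targets="-1.5 0 -0.5 0 0 0 0.38;-1.5 0 -0.5 0 0 0 0.35;-1.5 0 -0.5 0 0 0 0.3;-1.5 0 -0.5 0 0 0 0.25;-1.5 0 -0.5 0 0 0 0.2;-1.5 0 -0.5 0 0 0 0.2",
  newtons=40,
)

```text
time: 4.52
tool_pos: [0.5216, -0.3938, 0.0359]
tcp_rot: [1.998, 2.423, -0.0]
wrist_force: [0.7, -1.3, 0.6]
width: 0.351
```

Run:
```python
from go import *
mv((.5215,-.3935,.036),11)
```

```text
t 4.52 pos [ 0.5216 -0.3938  0.0359] yaw 10.99 tilt [ 0.001 -0.001 -1.   ] q6 -0.88 F [ 0.7 -1.3  0.6] w 0.351
shift [ 0.3 -0.1 -0.1] turn [ 0.02  0.04 -0.01] | alt [ 6.0000e-02 -4.0000e-02  1.7999e+02]
```

Request:
arm_command(
  targets="0 0 -5 0 0 0 0.2;0 0 -15 0 0 0 0.2;0 0 -35 0 0 0 0.2;0 0 -65 0 0 0 0.2;0 0 -100 0 0 0 0.2;0 0 -135 0 0 0 0.2;0 0 -165 0 0 0 0.2;0 0 -185 0 0 0 0.2;0 0 -190 0 0 0 0.2;0 0 -190 0 0 0 0.2",
)

```text
time: 5.35
tool_pos: [0.5224, -0.3943, 0.2288]
tcp_rot: [1.995, 2.42, 0.0]
wrist_force: [0.0, 0.7, -2.0]
width: 0.346
```

Run:
```python
from go import *
mv((.6125,-.1003,.225),-6.2)
p,d=bot.read_camera("side");cv2.imwrite("pics/side3.png",p);crop("pics/side3.png","pics/s13.png",340,190,500,400,3)
```

```text
t 5.35 pos [ 0.5224 -0.3943  0.2288] yaw 10.99 tilt [ 0.004 -0.003 -1.   ] q6 -0.88 F [ 0.   0.7 -2. ] w 0.346
shift [271.4 144.5   3.3] turn [ 0.22  0.19 17.19] | alt [  -0.27    0.31 -162.81]
```

View pics/s13.png

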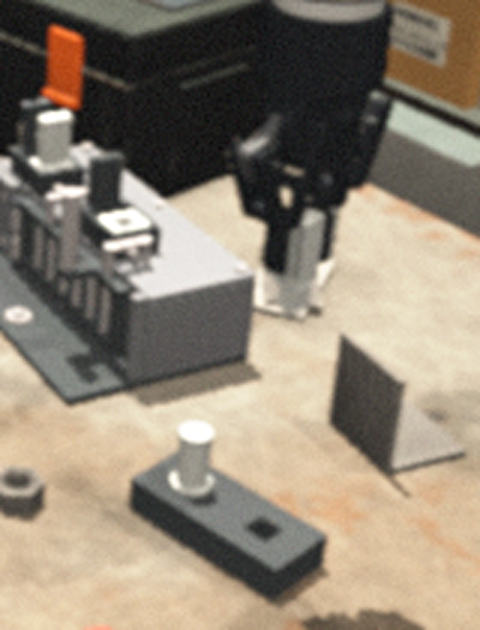

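Request:
arm_command(
  targets="30 16 3 0 0 2 0.2;65 35 3 0 0 4 0.2;100 53 3 0 0 6 0.2;135 72 3 0 0 9 0.2;170 91 3 0 0 11 0.2;205 109 3 0 0 13 0.2;235 125 3 0 0 15 0.2;258 137 3 0 0 17 0.2;269 143 3 0 0 17.2 0.2;271 144.5 3 0 0 17.2 0.2",
)

```text
time: 6.23
tool_pos: [0.6106, -0.0973, 0.2198]
tcp_rot: [-2.332, -2.099, 0.004]
wrist_force: [-1.2, -0.3, -1.7]
width: 0.343
```

Request:
arm_command(
  targets="0 0 0 0 0 0 0.2;0 0 0 0 0 0 0.2;0 0 0 0 0 0 0.2",
)

```text
time: 6.48
tool_pos: [0.611, -0.1015, 0.222]
tcp_rot: [-2.339, -2.096, 0.002]
wrist_force: [0.5, -0.3, -0.9]
width: 0.346
```

Run:
```python
from go import *
for n in("side","top"):
    p,d=bot.read_camera(n);cv2.imwrite(f"pics/{n}4.png",p);np.save(f"pics/{n}4.npy",d)
mv((.6125,-.1003,.225),-6.2)
crop("pics/side4.png","pics/s14.png",330,180,430,300,5)
```

```text
t 6.58 pos [ 0.6112 -0.1015  0.2225] yaw -6.31 tilt [-0. -0. -1.] q6 -0.09 F [ 0.4  0.1 -1. ] w 0.342
shift [ 1.3  1.1 -2.5] turn [-0.02  0.02 -0.11] | alt [3.0000e-02 2.0000e-02 1.7989e+02]
```

View pics/s14.png

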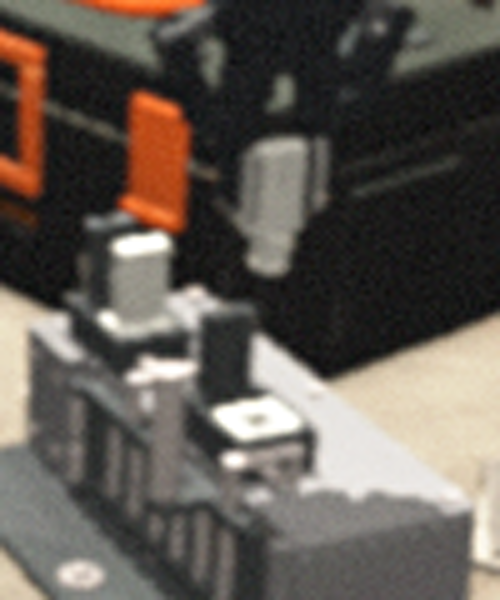

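Run:
```python
from go import *
s=bot.read_state();p=s['tool_pos'];y=np.radians(-6.3)
ex=np.array([np.cos(y),np.sin(y),0]);ey=np.array([-np.sin(y),np.cos(y),0]);ez=np.array([0,0,1.])
foot=p-ez*.030
im=cv2.imread("pics/side4.png");S=8;x0,y0=365,195
im=cv2.resize(im[y0:y0+70,x0:x0+50],None,fx=S,fy=S,interpolation=cv2.INTER_CUBIC);raw=im.copy()
def dr(a,b,c=(0,0,255)):
    q=(proj("side",np.array([a,b]))-[x0,y0]+.5)*S
    cv2.line(im,*[tuple(int(v) for v in t) for t in q],c,1)
for hx,hy,z0,z1 in((.015,.007,.02,.066),(.007,.007,.0,.02)):
    c=[foot+sx*hx*ex+sy*hy*ey for sx,sy in((-1,-1),(1,-1),(1,1),(-1,1))]
    for i in range(4):
        for z in(z0,z1): dr(c[i]+z*ez,c[(i+1)%4]+z*ez)
        dr(c[i]+z0*ez,c[i]+z1*ez)
cv2.imwrite("pics/ov4.png",np.hstack([im,raw]))
```

```text
(no output)
```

View pics/ov4.png

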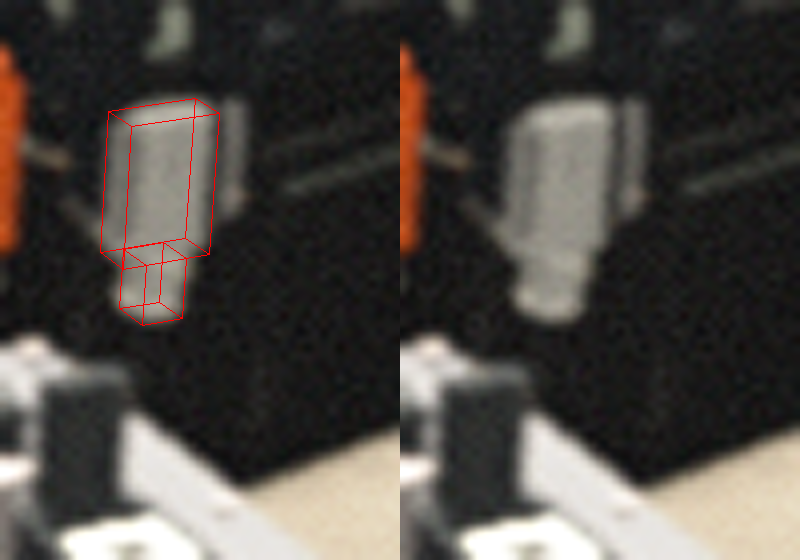

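Request:
arm_command(
  targets="0.6 0.6 15 0 0 0 0.2;1 1 35 0 0 0 0.2;1 1 55 0 0 0 0.2;1 1 70 0 0 0 0.2;1 1 77 0 0 0 0.2;1 1 77 0 0 0 0.2;1 1 77 0 0 0 0.2;1 1 77 0 0 0 0.2",
)

```text
time: 7.25
tool_pos: [0.6137, -0.0996, 0.1472]
tcp_rot: [2.338, 2.096, 0.002]
wrist_force: [-1.6, -0.1, -0.7]
width: 0.343
```

```bash
cat > ov.py <<'E'
from go import *
import sys
def ov(n,name,x0,y0,w,h,S,footoff=.030,sock=True):
    pp,d=bot.read_camera(n);cv2.imwrite(f"pics/{name}_raw.png",pp)
    s=bot.read_state();p=s['tool_pos'];M=R.from_rotvec(s['tcp_rot']).as_matrix();ex=M[:,1];ey=M[:,0];ez=-M[:,2]
    foot=p-ez*footoff
    im=cv2.resize(pp[y0:y0+h,x0:x0+w],None,fx=S,fy=S,interpolation=cv2.INTER_CUBIC);raw=im.copy()
    def dr(a,b,c=(0,0,255)):
        q=(proj(n,np.array([a,b]))-[x0,y0]+.5)*S
        cv2.line(im,*[tuple(int(v) for v in t) for t in q],c,1)
    for hx,hy,z0,z1 in((.015,.007,.02,.066),(.007,.007,.0,.02)):
        c=[foot+sx*hx*ex+sy*hy*ey for sx,sy in((-1,-1),(1,-1),(1,1),(-1,1))]
        for i in range(4):
            for z in(z0,z1): dr(c[i]+z*ez,c[(i+1)%4]+z*ez)
            dr(c[i]+z0*ez,c[i]+z1*ez)
    if sock:
      for r in(7.75,9.75):
        c=[W(L,(36+a*r,-105.5+b*r,109)) for a,b in((-1,-1),(1,-1),(1,1),(-1,1))]
        for i in range(4): dr(c[i],c[(i+1)%4],(0,255,0))
    cv2.imwrite(f"pics/{name}.png",np.hstack([im,raw]))
E
python3 - <<'E'
from ov import *
ov("side","ov5",360,225,50,60,8)
mv((.612,-.1003,.119),-6.2)
E
```

```text
t 7.3 pos [ 0.6139 -0.0996  0.1474] yaw -6.23 tilt [ 0.003 -0.001 -1.   ] q6 -0.09 F [-0.2  0.  -1.2] w 0.342
shift [-0.9 -1.8 28.4] turn [ 0.17  0.02 -0.03] | alt [ 2.0000e-02 -2.6000e-01  1.7997e+02]
```

View pics/ov5.png

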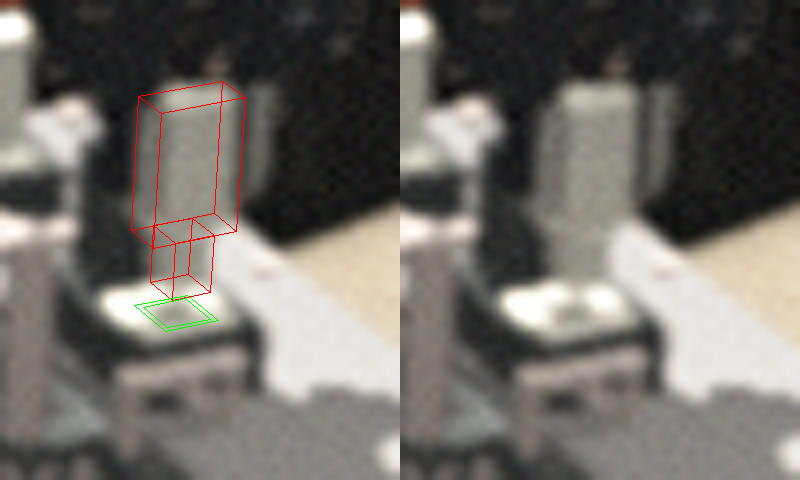

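Request:
arm_command(
  targets="0 0 0 0 0 0 0.2;0 0 0 0 0 0 0.2;0 0 0 0 0 0 0.2;0 0 0 0 0 0 0.2;0 0 0 0 0 0 0.2",
)

```text
time: 7.72
tool_pos: [0.6128, -0.099, 0.1459]
tcp_rot: [2.338, 2.098, 0.0]
wrist_force: [-0.8, 0.1, -1.4]
width: 0.348
```

Run:
```python
from ov import *
ov("side","ov6",360,225,50,60,8)
ov("top","ov7",340,175,50,60,8)
mv((.6118,-.1003,.119),-6.2)
```

```text
t 7.82 pos [ 0.6127 -0.099   0.1457] yaw -6.2 tilt [-0. -0. -1.] q6 -0.09 F [ 0.   0.1 -1.1] w 0.345
shift [-1.4 -0.7 26.7] turn [-0.  0. -0.] | alt [0.0e+00 1.0e-02 1.8e+02]
```

View pics/ov6.png

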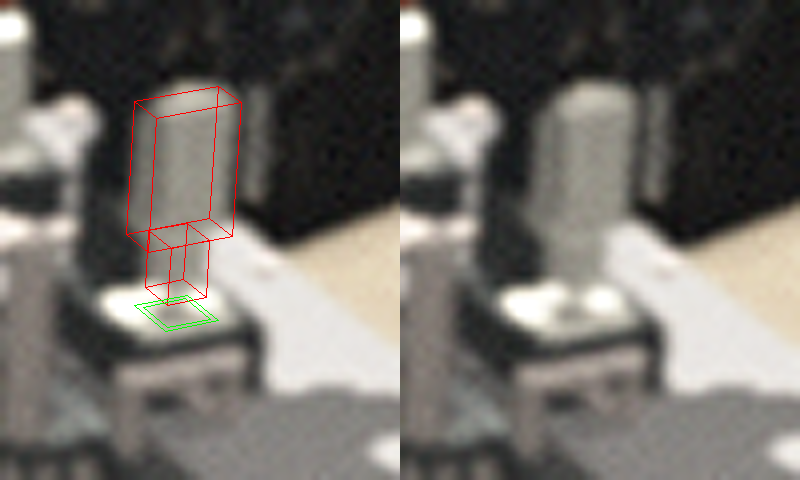

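View pics/ov7.png

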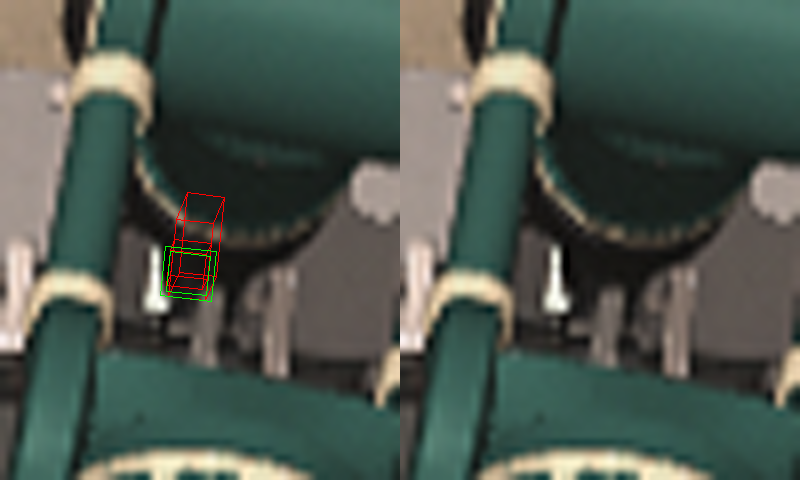

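Request:
arm_command(
  targets="-1.3 -0.7 2 0 0 0 0.2;-1.3 -0.7 4 0 0 0 0.2;-1.3 -0.7 7 0 0 0 0.2;-1.3 -0.7 10 0 0 0 0.2;-1.3 -0.7 12 0 0 0 0.2;-1.3 -0.7 12 0 0 0 0.2;-1.3 -0.7 12 0 0 0 0.2",
)

```text
time: 8.4
tool_pos: [0.6115, -0.1, 0.1332]
tcp_rot: [-2.338, -2.097, 0.001]
wrist_force: [0.3, 1.7, -0.7]
width: 0.347
```

Run:
```python
from ov import *
ov("side","ov8",360,225,50,60,8)
mv((.6118,-.1003,.119),-6.2)
```

```text
t 8.45 pos [ 0.6117 -0.1001  0.1334] yaw -6.21 tilt [-0.001  0.    -1.   ] q6 -0.09 F [ 0.1  0.8 -1.5] w 0.348
shift [-0.2  0.2 14.4] turn [-0.04 -0.01 -0.01] | alt [-2.0000e-02  6.0000e-02  1.7999e+02]
```

View pics/ov8.png

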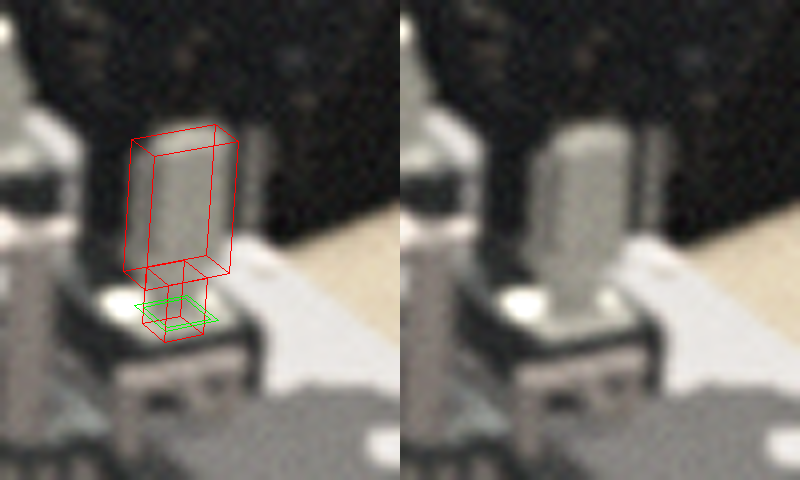

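Request:
arm_command(
  targets="0 0 2 0 0 0 0.2;0 0 4 0 0 0 0.2;0 0 6 0 0 0 0.2;0 0 8 0 0 0 0.2;0 0 8 0 0 0 0.2",
)

```text
time: 8.87
tool_pos: [0.6118, -0.1, 0.1252]
tcp_rot: [-2.338, -2.098, -0.0]
wrist_force: [0.8, 1.5, -2.2]
width: 0.346
```

Request:
arm_command(
  targets="0 0 2 0 0 0 0.2;0 0 4 0 0 0 0.2;0 0 6 0 0 0 0.2;0 0 6 0 0 0 0.2;0 0 6 0 0 0 0.2",
)

```text
time: 9.28
tool_pos: [0.6117, -0.1001, 0.1192]
tcp_rot: [-2.338, -2.097, 0.0]
wrist_force: [0.9, 2.7, -2.1]
width: 0.345
```

Run:
```python
from ov import *
ov("side","ov9",360,225,50,60,8)
mv((.6118,-.1003,.119),-6.2)
```

```text
t 9.33 pos [ 0.6117 -0.1     0.1192] yaw -6.21 tilt [-0.  0. -1.] q6 -0.09 F [ 0.2  3.3 -1.9] w 0.345
shift [-0.2  0.1  0.2] turn [-0.03 -0.02 -0.01] | alt [-3.0000e-02  4.0000e-02  1.7999e+02]
```

View pics/ov9.png

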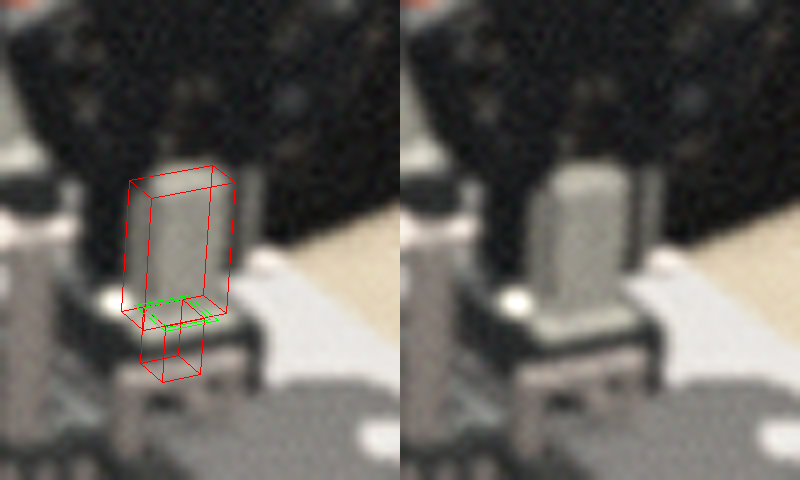

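Request:
arm_command(
  targets="0.5 0 1 0 0 0 0.2;0.5 0 1.5 0 0 0 0.2;0.5 0 1.5 0 0 0 0.2",
)

```text
time: 9.58
tool_pos: [0.6119, -0.1, 0.1188]
tcp_rot: [2.338, 2.098, -0.001]
wrist_force: [-1.8, 2.2, 3.8]
width: 0.346
```

Run:
```python
from go import *
mv((.6118,-.1003,.119),-6.2)
```

```text
t 9.58 pos [ 0.6119 -0.1     0.1188] yaw -6.21 tilt [-0. -0. -1.] q6 -0.09 F [-1.8  2.2  3.8] w 0.346
shift [-0.3 -0.  -0.2] turn [-0.    0.02 -0.01] | alt [4.0000e-02 0.0000e+00 1.7999e+02]
```

Request:
arm_command(
  targets="0 0 1 0 0 0 0.2;0 0 2 0 0 0 0.2;0 0 3 0 0 0 0.2;0 0 3 0 0 0 0.2",
)

```text
time: 9.92
tool_pos: [0.612, -0.1, 0.1187]
tcp_rot: [2.338, 2.098, -0.0]
wrist_force: [-7.4, 2.9, 18.2]
width: 0.343
```

Run:
```python
from go import *
mv((.6118,-.1003,.119),-6.2)
```

```text
t 9.92 pos [ 0.612  -0.1     0.1187] yaw -6.21 tilt [ 0. -0. -1.] q6 -0.09 F [-7.4  2.9 18.2] w 0.343
shift [-0.3 -0.2 -0.3] turn [ 0.02  0.03 -0.01] | alt [ 4.0000e-02 -3.0000e-02  1.7999e+02]
```

Request:
arm_command(
  targets="0 0 -2 0 0 0 0.2;0 0 -3.5 0 0 0 0.2;0 0 -3.5 0 0 0 0.4;0 0 -3.5 0 0 0 0.5;0 0 -3.5 0 0 0 0.5;0 0 -3.5 0 0 0 0.5;0 0 -10 0 0 0 0.5;0 0 -30 0 0 0 0.5;0 0 -55 0 0 0 0.5;0 0 -75 0 0 0 0.5",
)

```text
time: 10.75
tool_pos: [0.612, -0.0999, 0.1916]
tcp_rot: [2.338, 2.098, -0.0]
wrist_force: [1.4, -0.5, 0.7]
width: 0.498
```

Run:
```python
from ov import *
ov("side","ov10",355,215,50,60,8)
print(W(L,(36,-82,113)).round(4));mv(W(L,(36,-82,190)),83.8)
print(bot.read_state()['q'].round(2))
```

```text
[ 0.6151 -0.077   0.113 ]
t 10.8 pos [ 0.6149 -0.1004  0.1969] yaw -6.21 tilt [ 0.008 -0.002 -1.   ] q6 -0.09 F [ 1.2 -0.8  2.5] w 0.502
shift [23.4 -2.4  6.8] turn [ 0.4  -0.32 89.99] | alt [  0.32   0.4  -90.01]
[-0.2   0.18  1.76 -0.    1.18 -0.09]
```

View pics/ov10.png

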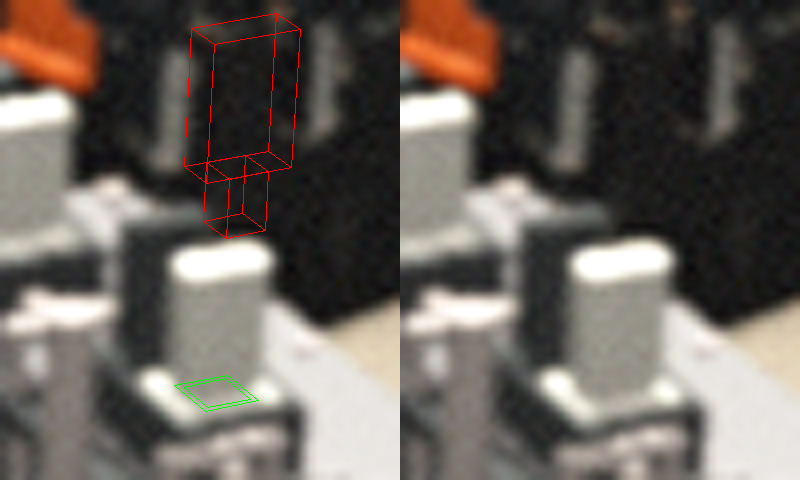

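Request:
arm_command(
  targets="3 0 3 0 0 7 0.6;6 0 3 0 0 14 0.7;9 0 3 0 0 21 0.8;12 0 3 0 0 28 0.82;15 0 3 0 0 35 0.82;18 0 3 0 0 42 0.82;20 0 3 0 0 49 0.82;22 0 3 0 0 56 0.82;23 0 3 0 0 63 0.82;23.4 0 3 0 0 70 0.82",
)

```text
time: 11.63
tool_pos: [0.6145, -0.0764, 0.1873]
tcp_rot: [3.12, 0.368, 0.0]
wrist_force: [0.3, -0.0, -0.2]
width: 0.818
```

Request:
arm_command(
  targets="0 0 0 0 0 7 0.82;0 0 0 0 0 14 0.82;0 0 0 0 0 20 0.82;0 0 0 0 0 20 0.82;0 0 0 0 0 20 0.82;0 0 0 0 0 20 0.82",
)

```text
time: 12.13
tool_pos: [0.6145, -0.0765, 0.1872]
tcp_rot: [3.137, -0.166, 0.0]
wrist_force: [-0.5, 1.0, -0.1]
width: 0.825
```

Run:
```python
from go import *
mv(W(L,(36,-81.5,114)),-96.2)
```

```text
t 12.13 pos [ 0.6145 -0.0765  0.1872] yaw -96.06 tilt [ 0. -0. -1.] q6 1.51 F [-0.5  1.  -0.1] w 0.825
shift [ 0.7 -0.1 73.2] turn [ 0.   -0.01  0.14] | alt [ 1.0000e-02  1.0000e-02 -1.7986e+02]
```

Request:
arm_command(
  targets="0.7 0 15 0 0 0 0.82;0.7 0 35 0 0 0 0.82;0.7 0 55 0 0 0 0.82;0.7 0 68 0 0 0 0.82;0.7 0 72 0 0 0 0.82;0.7 0 72 0 0 0 0.82;0.7 0 72 0 0 0 0.82",
  newtons=35,
)

```text
time: 12.72
tool_pos: [0.6156, -0.0766, 0.1157]
tcp_rot: [3.137, -0.169, 0.001]
wrist_force: [0.1, 0.6, 1.1]
width: 0.821
```

Run:
```python
from go import *
mv(W(L,(36,-81.5,114)),-96.2)
p,d=bot.read_camera("side");cv2.imwrite("pics/side5.png",p);crop("pics/side5.png","pics/s15.png",330,180,430,300,5)
```

```text
t 12.72 pos [ 0.6156 -0.0766  0.1157] yaw -96.18 tilt [ 0.001 -0.    -1.   ] q6 1.51 F [0.1 0.6 1.1] w 0.821
shift [-0.5 -0.1  1.7] turn [ 0.   -0.03  0.02] | alt [ 5.0000e-02  0.0000e+00 -1.7998e+02]
```

View pics/s15.png

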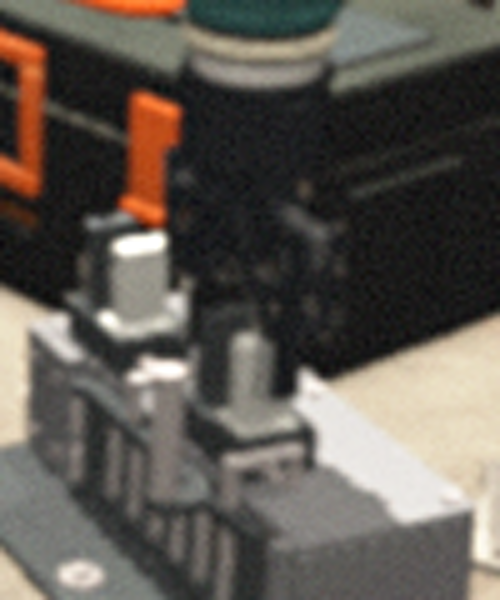

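Request:
arm_command(
  targets="0 0 0.5 0 0 0 0.75;0 0 0.5 0 0 0 0.65;0 0 0.5 0 0 0 0.55;0 0 0.5 0 0 0 0.48;0 0 0.5 0 0 0 0.42;0 0 0.5 0 0 0 0.36;0 0 0.5 0 0 0 0.36;0 0 0.5 0 0 0 0.36",
)

```text
time: 13.43
tool_pos: [0.6169, -0.0744, 0.1178]
tcp_rot: [-3.134, 0.169, -0.006]
wrist_force: [-1.1, 9.0, 9.1]
width: 0.363
```

Run:
```python
from go import *
mv(W(L,(36,-81.5,114)),-96.2)
p,d=bot.read_camera("side");cv2.imwrite("pics/side6.png",p);crop("pics/side6.png","pics/s16.png",330,180,430,300,5)
```

```text
t 13.43 pos [ 0.6169 -0.0744  0.1178] yaw -96.17 tilt [ 0.004  0.003 -1.   ] q6 1.51 F [-1.1  9.   9.1] w 0.363
shift [-1.5  2.3  3.8] turn [-0.17 -0.21  0.03] | alt [   0.33   -0.27 -179.97]
```

View pics/s16.png

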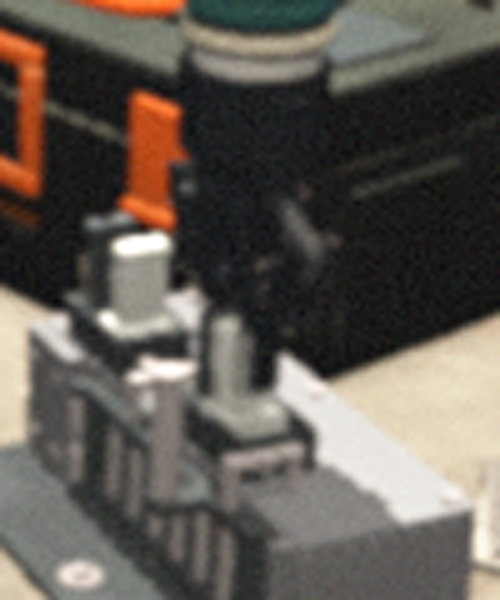

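Request:
arm_command(
  targets="0 0 0 0 0 0 0.36;0 0 0 0 0 0 0.45;0 0 0 0 0 0 0.6;0 0 0 0 0 0 0.75;0 0 0 0 0 0 0.75;0 0 0 0 0 0 0.75;0 0 -10 0 0 0 0.75;0 0 -35 0 0 0 0.75;0 0 -60 0 0 0 0.75;0 0 -72 0 0 0 0.75",
)

```text
time: 14.32
tool_pos: [0.6168, -0.077, 0.1905]
tcp_rot: [3.136, -0.17, 0.007]
wrist_force: [-0.3, -0.1, 0.7]
width: 0.749
```

Run:
```python
from go import *
p,d=bot.read_camera("side");cv2.imwrite("pics/side7.png",p);crop("pics/side7.png","pics/s17.png",330,210,410,300,7)
mv(W(L,(36,48.5,190)),-96.2)
```

```text
t 14.37 pos [ 0.6182 -0.0772  0.1927] yaw -96.22 tilt [ 0.008 -0.001 -1.   ] q6 1.52 F [ 0.5 -0.2  1.4] w 0.75
shift [  -3.2 -130.4    2.6] turn [ 0.03 -0.48 -0.02] | alt [-7.6000e-01 -4.0000e-02  1.7998e+02]
```

View pics/s17.png

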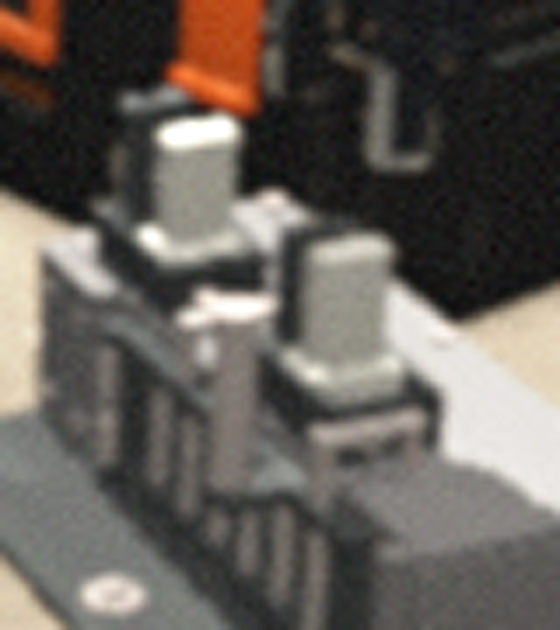

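```bash
cat > ovk.py <<'E'
from go import *
def ovk(src,dst,x0,y0,w,h,S,boxes):
    im=cv2.imread(src);im=cv2.resize(im[y0:y0+h,x0:x0+w],None,fx=S,fy=S,interpolation=cv2.INTER_CUBIC);raw=im.copy()
    for (cx,cy,z0,z1,hx,hy,col) in boxes:
        c=[(cx+a*hx,cy+b*hy) for a,b in((-1,-1),(1,-1),(1,1),(-1,1))]
        def dr(a,b):
            q=(proj("side",np.array([W(L,a),W(L,b)]))-[x0,y0]+.5)*S
            cv2.line(im,*[tuple(int(v) for v in t) for t in q],col,1)
        for i in range(4):
            for z in(z0,z1): dr((*c[i],z),(*c[(i+1)%4],z))
            dr((*c[i],z0),(*c[i],z1))
    cv2.imwrite(dst,np.hstack([im,raw]))
E
python3 - <<'E'
from ovk import *
ovk("pics/side7.png","pics/k7.png",335,220,65,70,6,[(35.5,-105.3+14,109,155,15,7,(0,0,255)),(36,-69.5,109,155,15,6,(0,255,0)),(36,24.7,109,155,15,7,(255,0,0)),(36,60.7,109,155,15,6,(0,255,0))])
E
```

```text
(no output)
```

View pics/k7.png

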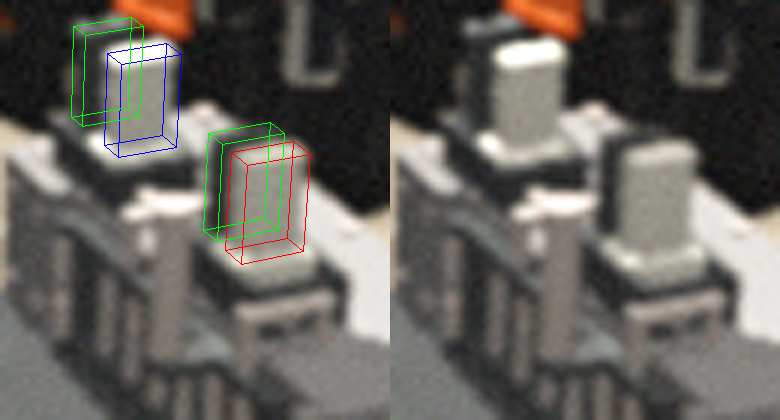

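Request:
arm_command(
  targets="-0.5 -25 0 0 0 0 0.82;-0.5 -60 0 0 0 0 0.82;-0.5 -95 0 0 0 0 0.82;-0.5 -120 0 0 0 0 0.82;-0.5 -130 0 0 0 0 0.82;-0.5 -130 0 0 0 0 0.82;-0.5 -130 20 0 0 0 0.82;-0.5 -130 45 0 0 0 0.82;-0.5 -130 60 0 0 0 0.82;-0.5 -130 60 0 0 0 0.82",
)

```text
time: 15.2
tool_pos: [0.6251, 0.0509, 0.1217]
tcp_rot: [3.135, -0.172, -0.013]
wrist_force: [-0.9, -0.4, -0.1]
width: 0.82
```

Run:
```python
from go import *
mv(W(L,(36,48.5,116)),-96.2)
p,d=bot.read_camera("side");cv2.imwrite("pics/side8.png",p);crop("pics/side8.png","pics/s18.png",320,180,420,300,5)
```

```text
t 15.2 pos [0.6251 0.0509 0.1217] yaw -96.26 tilt [-0.008 -0.001 -1.   ] q6 1.72 F [-0.9 -0.4 -0.1] w 0.82
shift [ 3.9 -2.3  5.7] turn [ 0.12  0.48 -0.07] | alt [  0.75  -0.18 179.93]
```

View pics/s18.png

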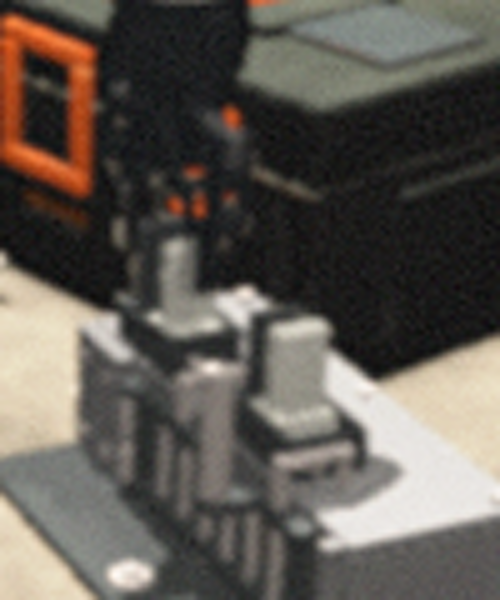

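Request:
arm_command(
  targets="0.5 0 3 0 0 0 0.82;0.5 0 7 0 0 0 0.82;0.5 0 10 0 0 0 0.82;0.5 0 10 0 0 0 0.82;0.5 0 10 0 0 0 0.82",
)

```text
time: 15.67
tool_pos: [0.6295, 0.0526, 0.1172]
tcp_rot: [3.137, -0.17, 0.001]
wrist_force: [0.6, 0.0, 0.2]
width: 0.818
```

Run:
```python
from go import *
mv(W(L,(36,48.7,116)),-96.2)
```

```text
t 15.67 pos [0.6295 0.0526 0.1172] yaw -96.21 tilt [ 0.001 -0.    -1.   ] q6 1.72 F [0.6 0.  0.2] w 0.818
shift [-0.4 -0.4  1.2] turn [-0.   -0.04 -0.01] | alt [-6.0000e-02  0.0000e+00  1.7999e+02]
```

Request:
arm_command(
  targets="0 -0.3 0 0 0 0 0.75;0 -0.3 0 0 0 0 0.65;0 -0.3 0 0 0 0 0.55;0 -0.3 0 0 0 0 0.48;0 -0.3 0 0 0 0 0.42;0 -0.3 0 0 0 0 0.36;0 -0.3 0 0 0 0 0.36;0 -0.3 0 0 0 0 0.36",
)

```text
time: 16.33
tool_pos: [0.6301, 0.0536, 0.1185]
tcp_rot: [-3.137, 0.168, -0.003]
wrist_force: [-1.5, 2.1, 6.6]
width: 0.398
```

Run:
```python
from go import *
mv(W(L,(36,48.7,116)),-96.2)
```

```text
t 16.33 pos [0.6301 0.0536 0.1185] yaw -96.15 tilt [ 0.002  0.    -1.   ] q6 1.72 F [-1.5  2.1  6.6] w 0.398
shift [-0.9  0.7  2.5] turn [-0.02 -0.12  0.05] | alt [ 1.9000e-01 -3.0000e-02 -1.7995e+02]
```

Request:
arm_command(
  targets="0 0 0 0 0 0 0.36;0 0 0 0 0 0 0.45;0 0 0 0 0 0 0.6;0 0 0 0 0 0 0.7;0 0 0 0 0 0 0.7;0 0 0 0 0 0 0.7;0 0 -10 0 0 0 0.7;0 0 -35 0 0 0 0.7;0 0 -60 0 0 0 0.7;0 0 -78 0 0 0 0.7",
)

```text
time: 17.17
tool_pos: [0.63, 0.053, 0.1974]
tcp_rot: [-3.137, 0.17, -0.003]
wrist_force: [-0.2, -0.0, 0.6]
width: 0.699
```

Run:
```python
from ovk import *
p,d=bot.read_camera("side");cv2.imwrite("pics/side9.png",p)
ovk("pics/side9.png","pics/k9.png",335,220,65,70,6,[(35.5,-105.3+14,109,155,15,7,(0,0,255)),(36,-69.5,109,155,15,6,(0,255,0)),(36,24.7+14,109,155,15,7,(255,0,0)),(36,60.7,109,155,15,6,(0,255,0)),(-25,-120,85,155,8,8,(0,255,255))])
mv(W(L,(-25,-120,205)),-96.2)
```

```text
t 17.22 pos [0.6324 0.0531 0.2019] yaw -96.21 tilt [ 0.009  0.    -1.   ] q6 1.72 F [ 1.4 -0.4  2.6] w 0.698
shift [-64.1 169.2  -3.9] turn [-0.08 -0.5  -0.02] | alt [-7.9000e-01  1.2000e-01  1.7998e+02]
```

View pics/k9.png

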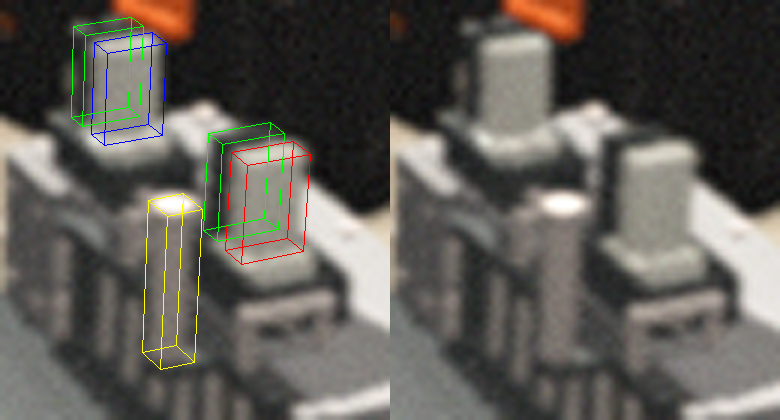

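Request:
arm_command(
  targets="-10 25 -5 0 0 -5 0.6;-22 60 -10 0 0 -12 0.6;-35 95 -10 0 0 -19 0.6;-47 130 -10 0 0 -26 0.6;-56 155 -10 0 0 -33 0.6;-61 167 -10 0 0 -40 0.6;-61.5 169 -10 0 0 -45 0.6;-61.5 169 -10 0 0 -45 0.6;-61.5 169 -10 0 0 -45 0.6;-61.5 169 -10 0 0 -45 0.6",
  newtons=60,
)

```text
time: 18.05
tool_pos: [0.5501, -0.1081, 0.2049]
tcp_rot: [2.964, 1.04, 0.001]
wrist_force: [0.1, -0.1, -0.1]
width: 0.601
```

Run:
```python
from go import *
mv(W(L,(-25,-120,121)),-51)
```

```text
t 18.05 pos [ 0.5501 -0.1081  0.2049] yaw -51.32 tilt [ 0.  0. -1.] q6 0.66 F [ 0.1 -0.1 -0.1] w 0.601
shift [ 0.1  0.2 83.9] turn [ 0.01 -0.02 -0.32] | alt [-4.0000e-02 -1.0000e-02  1.7968e+02]
```

Request:
arm_command(
  targets="0 0 20 0 0 0 0.6;0 0 45 0 0 0 0.6;0 0 65 0 0 0 0.6;0 0 78 0 0 0 0.6;0 0 83 0 0 0 0.6;0 0 83 0 0 0 0.6;0 0 83 0 0 0 0.5;0 0 83 0 0 0 0.4;0 0 83 0 0 0 0.3;0 0 83 0 0 0 0.3",
)

```text
time: 18.88
tool_pos: [0.5508, -0.1086, 0.123]
tcp_rot: [2.962, 1.043, 0.003]
wrist_force: [0.0, -0.1, 0.4]
width: 0.302
```

Run:
```python
from go import *
p,d=bot.read_camera("side");cv2.imwrite("pics/side10.png",p);crop("pics/side10.png","pics/s20.png",320,190,410,300,6)
mv(W(L,(-25,-120,121)),-51)
```

```text
t 18.93 pos [ 0.5506 -0.1086  0.1228] yaw -51.22 tilt [ 0.002 -0.    -1.   ] q6 0.65 F [-0.7  1.2  0.1] w 0.302
shift [ 0.1 -0.5  1.8] turn [ 0.09 -0.07 -0.22] | alt [-1.0000e-01 -1.4000e-01  1.7978e+02]
```

View pics/s20.png

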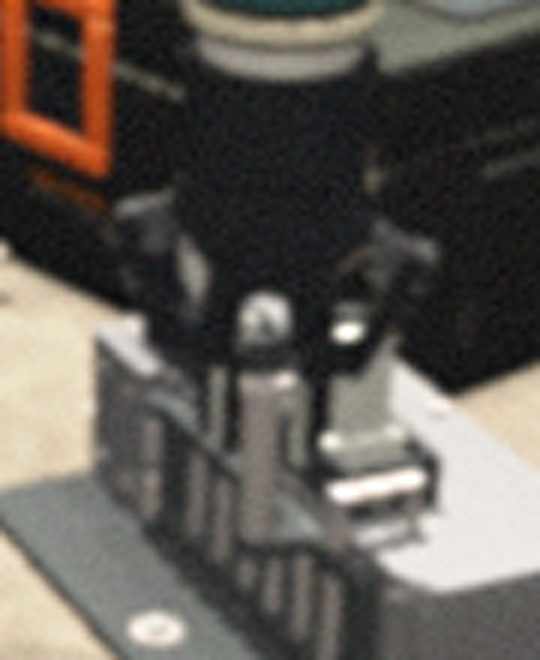

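Request:
arm_command(
  targets="0 0 0 0 0 0 0.22;0 0 0 0 0 0 0.15;0 0 0 0 0 0 0.1;0 0 0 0 0 0 0.1;0 0 0 0 0 0 0.1",
)

```text
time: 19.35
tool_pos: [0.5502, -0.1085, 0.1224]
tcp_rot: [2.963, 1.043, 0.001]
wrist_force: [-1.2, 0.4, 5.7]
width: 0.172
```

Run:
```python
from go import *
s=bot.read_state();print(toL(s['tool_pos']))
mv(W(L,(-25,-120,121)),-51)
# waypoints: gate angle a, hinge (0,20) locker; actual start radius from measured
M=R.from_rotvec(s['tcp_rot']).as_matrix()
p0=np.array([-25,-140.])
for a in np.arange(0,1.6,0.1).tolist()+[1.53]:
    c,sn=np.cos(-a),np.sin(-a);q=np.array([[c,-sn],[sn,c]])@p0
    dl=q-p0; dw=W(L,(dl[0],dl[1],0))-W(L,(0,0,0)); print(round(a,2),(M.T@dw*1000).round(1), W(L,(q[0],q[1]+20,121)).round(3))
```

```text
[ -25.04346006 -120.3317078   122.37784521]
t 19.35 pos [ 0.5502 -0.1085  0.1224] yaw -51.21 tilt [ 0.001 -0.    -1.   ] q6 0.65 F [-1.2  0.4  5.7] w 0.172
shift [ 0.3 -0.2  1.4] turn [ 0.05 -0.04 -0.21] | alt [-6.0000e-02 -8.0000e-02  1.7979e+02]
0.0 [0. 0. 0.] [ 0.55  -0.108  0.121]
0.1 [ -7.5 -12.1  -0. ] [ 0.537 -0.103  0.121]
0.2 [-13.8 -24.8  -0. ] [ 0.524 -0.098  0.121]
0.3 [-18.8 -38.1  -0. ] [ 0.512 -0.09   0.121]
0.4 [-22.5 -51.8  -0.1] [ 0.5   -0.082  0.121]
0.5 [-24.7 -65.9  -0.1] [ 0.49  -0.072  0.121]
0.6 [-25.6 -80.1  -0.1] [ 0.48  -0.062  0.121]
0.7 [-25.  -94.3  -0.1] [ 0.472 -0.05   0.121]
0.8 [-2.300e+01 -1.083e+02 -1.000e-01] [ 0.465 -0.038  0.121]
0.9 [-1.960e+01 -1.222e+02 -1.000e-01] [ 0.459 -0.025  0.121]
1.0 [-1.490e+01 -1.356e+02 -1.000e-01] [ 0.454 -0.012  0.121]
1.1 [-8.800e+00 -1.484e+02 -1.000e-01] [0.451 0.002 0.121]
1.2 [-1.500e+00 -1.606e+02 -1.000e-01] [0.449 0.016 0.121]
1.3 [ 7.00e+00 -1.72e+02 -1.00e-01] [0.448 0.03  0.121]
1.4 [ 1.660e+01 -1.825e+02 -1.000e-01] [0.449 0.044 0.121]
1.5 [ 2.72e+01 -1.92e+02 -1.00e-01] [0.451 0.059 0.121]
1.53 [ 3.060e+01 -1.946e+02 -1.000e-01] [0.452 0.063 0.121]
```

Request:
arm_command(
  targets="-3.8 -6 0 0 0 0 0.08;-7.5 -12.1 0 0 0 0 0.08;-10.8 -18.4 0 0 0 0 0.08;-13.8 -24.8 0 0 0 0 0.08;-16.5 -31.4 0 0 0 0 0.08;-18.8 -38.1 0 0 0 0 0.08",
)

```text
time: 19.85
tool_pos: [0.5113, -0.0906, 0.1224]
tcp_rot: [2.962, 1.043, 0.002]
wrist_force: [1.1, -1.2, 5.2]
width: 0.168
```

Run:
```python
from go import *
mv((0.512,-.09,.121),-51)
p,d=bot.read_camera("side");cv2.imwrite("pics/side11.png",p);crop("pics/side11.png","pics/s21.png",300,180,420,300,5)
```

```text
t 19.85 pos [ 0.5113 -0.0906  0.1224] yaw -51.21 tilt [ 0.002 -0.001 -1.   ] q6 0.67 F [ 1.1 -1.2  5.2] w 0.168
shift [ 0.9 -0.1  1.4] turn [ 0.1  -0.05 -0.21] | alt [-8.0000e-02 -1.6000e-01  1.7979e+02]
```

View pics/s21.png

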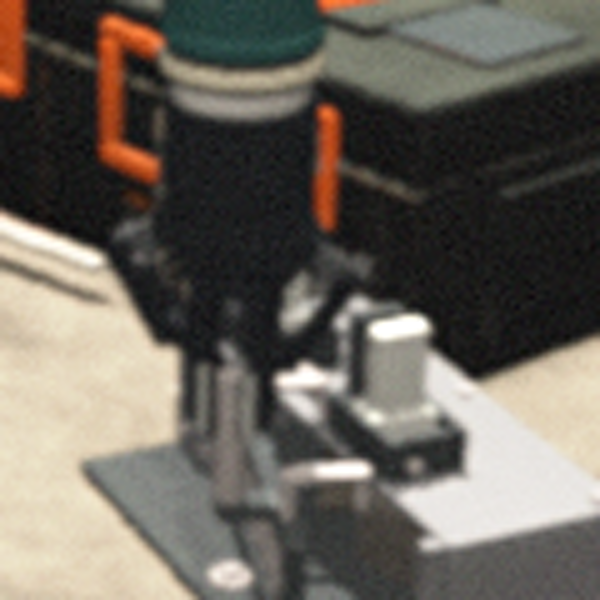

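Request:
arm_command(
  targets="-2.2 -6.8 0 0 0 0 0.08;-3.7 -13.7 0 0 0 0 0.08;-4.9 -20.7 0 0 0 0 0.08;-5.9 -27.8 0 0 0 0 0.08;-6.5 -34.9 0 0 0 0 0.08;-6.8 -42 0 0 0 0 0.08;-6.6 -49.1 0 0 0 0 0.08;-6.2 -56.2 0 0 0 0 0.08;-5.3 -63.2 0 0 0 0 0.08;-4.2 -70.2 0 0 0 0 0.08",
)

```text
time: 20.73
tool_pos: [0.4638, -0.0385, 0.1224]
tcp_rot: [2.962, 1.043, 0.001]
wrist_force: [0.8, -2.6, 6.5]
width: 0.167
```

Run:
```python
from go import *
mv((0.465,-.038,.121),-51)
```

```text
t 20.73 pos [ 0.4638 -0.0385  0.1224] yaw -51.2 tilt [ 0.001 -0.001 -1.   ] q6 0.76 F [ 0.8 -2.6  6.5] w 0.167
shift [1.3 0.3 1.4] turn [ 0.09 -0.   -0.2 ] | alt [-0.000e+00 -1.400e-01  1.798e+02]
```

Request:
arm_command(
  targets="3.4 -13.9 0 0 0 0 0.08;8.1 -27.3 0 0 0 0 0.08;14.2 -40.1 0 0 0 0 0.08;21.5 -52.3 0 0 0 0 0.08;30 -63.7 0 0 0 0 0.08;39.6 -74.2 0 0 0 0 0.08;46 -80 0 0 0 0 0.08;50.2 -83.7 0 0 0 0 0.08;53.6 -86.3 0 0 0 0 0.08;53.6 -86.3 0 0 0 0 0.08",
)

```text
time: 21.57
tool_pos: [0.4514, 0.0628, 0.1223]
tcp_rot: [2.962, 1.045, -0.0]
wrist_force: [-0.8, -3.3, 9.2]
width: 0.165
```

Run:
```python
from go import *
for n in("side","top"):
    p,d=bot.read_camera(n);cv2.imwrite(f"pics/{n}12.png",p)
mv((0.452,.063,.121),-51)
s=bot.read_state();q=toL(s['tool_pos']);print(q,"gate angle",np.arctan2(-25,-140)-0,(np.arctan2(-140,-25)-np.arctan2(q[1]-20,q[0]))%(2*np.pi),np.hypot(q[0],q[1]-20))
crop("pics/side12.png","pics/s22.png",260,170,430,330,4.5)
crop("pics/top12.png","pics/t22.png",270,150,480,300,3.8)
```

```text
t 21.67 pos [0.4512 0.0623 0.1223] yaw -51.15 tilt [-0.    -0.001 -1.   ] q6 0.98 F [-1.  -2.6  9. ] w 0.166
shift [ 1.  -0.   1.3] turn [ 0.04  0.04 -0.15] | alt [ 7.0000e-02 -7.0000e-02  1.7985e+02]
[-141.88447563   38.83119051  122.31697767] gate angle -2.9648837975197564 1.526038294000859 143.1286769361214
```

View pics/s22.png

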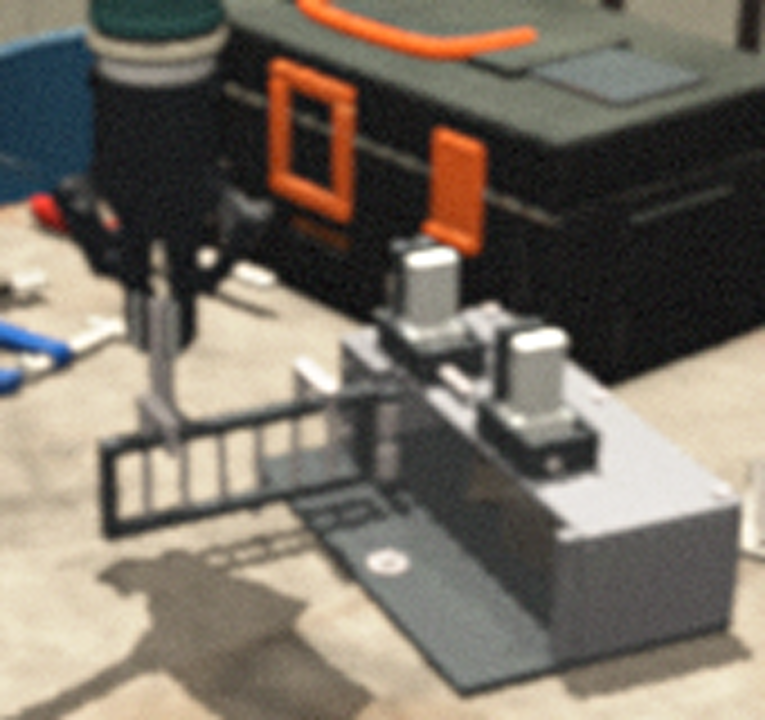

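View pics/t22.png

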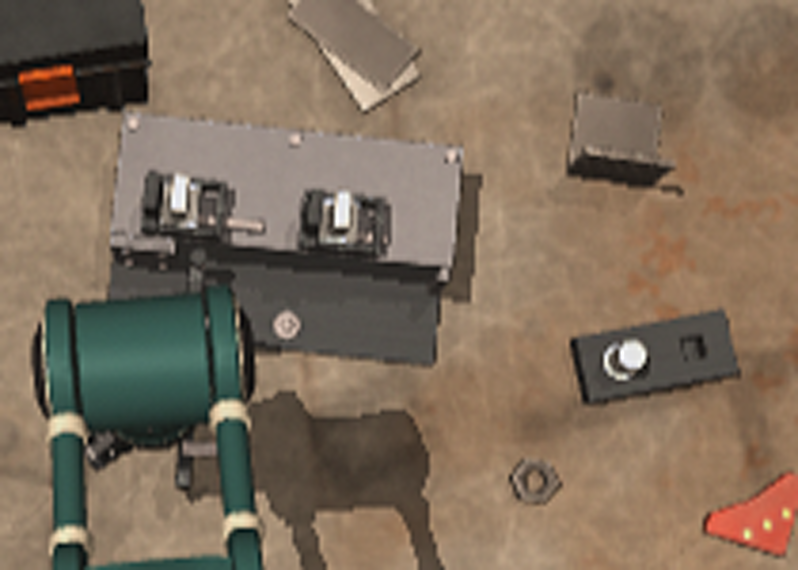

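Run:
```python
from ovk import *
ovk("pics/side12.png","pics/k12.png",335,215,65,70,6,[(35.5,-105.3+14,109,155,15,7,(0,0,255)),(36,24.7+14,109,155,15,7,(255,0,0)),(36,-69.5,109,155,15,6,(0,255,0))])
```

```text
(no output)
```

View pics/k12.png

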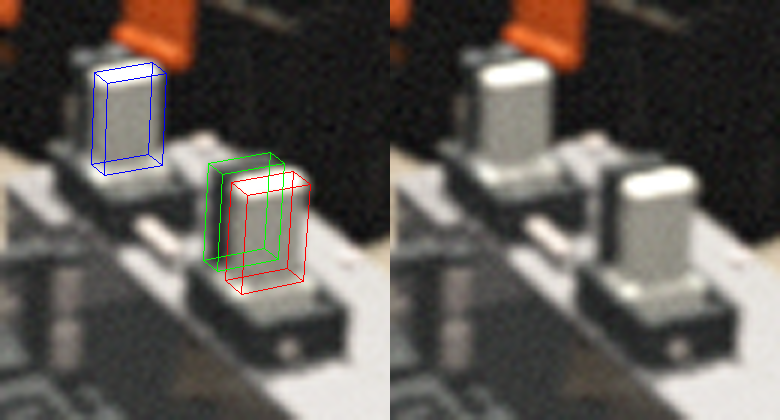

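Request:
arm_command(
  targets="0 0 0 0 0 0 0.08;0 0 0 0 0 0 0.08;0 0 0 0 0 0 0.08;0 0 0 0 0 0 0.08",
)

```text
time: 22.0
tool_pos: [0.4512, 0.0621, 0.1223]
tcp_rot: [2.962, 1.044, -0.001]
wrist_force: [-1.6, -3.0, 7.6]
width: 0.171
```

Run:
```python
from go import *
mv((0.452,.063,.121),-51)
print(bot.finish_job())
```

```text
t 22.0 pos [0.4512 0.0621 0.1223] yaw -51.18 tilt [-0.    -0.001 -1.   ] q6 0.98 F [-1.6 -3.   7.6] w 0.171
shift [ 1.2 -0.2  1.3] turn [ 0.04  0.05 -0.18] | alt [ 7.0000e-02 -6.0000e-02  1.7982e+02]
the job is handed in; nothing more can be done
None
```

The locker is open, and the arm is holding the gate by its handle at about 87° (1.53 rad). The job was handed in at 22 s.

I plugged the slab key into catch 1 and pushed it until it bottomed out at 18 N with no further travel. I then squeezed it against its post to draw catch 1, did the same with the block of catch 2, and swung the gate past the detent.

- **Catches:** in the last side picture, the key and the catch 2 block both line up with where they should be when fully drawn.
- **Key:** it stands upright, and its height agrees with fully home to within about 1 mm. I did not re-press it after the squeeze.
- **Gate:** the grip is steady on the handle, and the gate's spring pulls with about 3 N.
- **Bench:** the last top view shows the round key still parked. The nut, the magnet and the angle piece show no visible change. I did not compare every other bystander, or the pieces inside the locker, before and after.

**Check that disagreed:** while catch 1 was squeezed, the gripper read 31 mm over key and post where 35 mm was expected. I took that as the key tilting within its socket play, and it stood upright again once released. Catch 2 read 34 mm.

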